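Couple the phone-board holder onto its ball stand

TASK

Raise the red-knobbed handle of the phone-board holder while the holder stands in its grey rest, then lift the holder out and lower its socket gently over the steel ball of the stand until it sits fully down on the stand's blue collar, without dropping it. Then press the handle all the way down so that the holder is locked on the ball, and let go. Never lean hard on the ball stand, and leave the screwdrivers, the pry bar and the nozzle where they are.

Things in the scene. Friction and masses are not known exactly. Their poses are not given: they have to be found in the camera images.
- coupler: The board holder, about 0.72 kg, loose, in the rest: a yellow steel block with a socket below. Origin: centre of the socket's mouth, in the plane of the block's underside; z up, x towards the red knob. Block: x -42 to +22, y -22 to +22, z 0 to 46 mm; its flat parallel sides are the place to grip it (44 mm across y, near x = 0, z = 20 to 40). Balance point x = -12 (handle back: -21).
- socket (a point): Centre of the socket's mouth (same as the coupler's origin). The socket is a square hole of 30.4 mm in the underside, 38.5 mm deep, for the 28 mm ball.
- plate (a point): Centre of the aluminium plate behind the block, which carries a blue phone board with chips; at x = -90, z = 35 mm in the coupler's frame. Plate 62 mm (x) by 72 mm (y), z = 32 to 35; chips up to z = 41.
- pawl_slot (a point): Middle of the slot low in the socket's -x wall (x = -15, z = 6 mm in the coupler's frame). While the handle is down a brass pawl (z = 2 to 10) sticks out here into the socket and blocks it. It is clear of the ball when the handle is above about 1.3 rad, and goes in under the ball as the handle closes. It jams on the ball if the block is not fully down on the collar.
- handle (a joint): Angle of the handle, rad: 0 = lying flat along the top of the block, towards +x of the coupler (closed, locked); grows as the knob rises and folds back over the plate; 1.57 = upright; about 2 keeps it clear of a gripper over the block and is easily pushed back; 2.6 = its stop. It turns stiffly (about 0.12 N m) and stays where it is left. It starts at 0 to 0.1.
- handle_grip (a point): Centre of the red ball knob at the handle's end, the place to hold it: 24 mm diameter, 88 mm from the hinge; pinched across y it turns between the fingers, and creeps if held loosely. With the handle down it is 48 mm ahead (+x) of the coupler's origin and 53 mm above the underside, in front of the block, free air below. From hinge to knob runs a flat steel bar 14 mm wide, 8 mm thick.
- handle_hinge (a point): Axis of the handle's hinge, along the coupler's y; at x = -40, y = 0, z = 53 mm in the coupler's frame.
- rest: Grey plastic parking rest, fixed. Origin on the table below the coupler's origin; same heading as the coupler within 0.03 rad. The block stands on its floor, 4 mm thick, within a low rim (top 10 mm above the table) 5 to 9 mm from the block, 68 mm wide over all in y. A support at x = -85 to -115 mm, up to 32 mm above the table, holds up the plate from below.
- stand: Ball stand, fixed: dark square base 120 x 120 x 12 mm, origin at the centre of its underside, on the table; z up. The ball is on its axis. The holder may sit on it at any heading. The force between holder and stand must stay under 40 N, and the holder must be let down onto it, not dropped more than a few millimetres.
- stand_sleeve (a point): Top of the stand's fixed sleeve, 34 mm above the table, on the axis. Above it: a blue collar (84 mm diameter, 5 mm thick), a thin neck, a steel ball (28 mm diameter, centre 22 mm above the collar's top). The upright is set to an unknown height: unloaded, the collar's top, where the block must land, is 45 to 69 mm above the table. Collar and ball are cushioned: together they sink 1 mm for each 8 N.
- driver_pink: Pink screwdriver, 150 mm long, 26 mm thick, lying on the table between rest and stand; origin at mid length. Leave alone.
- nozzle: Small steel hot-air nozzle, 26 mm diameter, 36 mm high, standing near the robot; origin under its centre. Leave alone.
- driver_blue: Blue screwdriver, 160 mm long, lying on the far part of the table. Leave alone.
- pry_bar: Yellow plastic pry bar, 120 x 12 x 6 mm, lying on the far part of the table. Leave alone.
There are look-alikes about, which are no part of the job. Of the things that look like the coupler, the smaller one is meant.

How it is judged:
On the way, in this order (a step that is already met when the one before it is completed fails the run):
1. the handle is raised (above 1.4 rad) while the holder still stands in the rest (value of joint handle above 1.4 rad and horizontal distance between coupler and rest below 0.02 m and z of coupler in the frame of rest below 0.02 m), for 0.1 s.
2. the holder sits over the ball, low and upright, on the stand, with the handle still raised (horizontal distance between coupler and stand below 0.005 m and z of coupler in the frame of stand below 0.072 m and angle between coupler's own z axis and vertical below 0.1 rad and value of joint handle above 0.9 rad and contact force between coupler and stand above 1 N), for 0.2 s.
At the end, for the whole second after the job is handed in: The holder sits on the ball stand, its socket's centre within 4 mm of the stand's axis, its underside no higher than 72 mm above the table, upright within 0.08 rad, resting on the stand and at rest, with the handle down (below 0.08 rad), which it can only be there with the pawl under the ball (value of joint handle below 0.08 rad and horizontal distance between coupler and stand below 0.004 m and z of coupler in the frame of stand below 0.072 m and angle between coupler's own z axis and vertical below 0.08 rad and contact force between coupler and stand above 1 N and linear speed of coupler below 0.02 m/s); the robot touches nothing.
It fails at once if the holder is pressed on the ball stand with 40 N or more (contact force between coupler and stand above 40 N).
It fails at once if the holder is dropped or slammed onto the ball stand (faster than 0.3 m/s over the ball) (horizontal distance between coupler and stand below 0.02 m and z of coupler in the frame of stand below 0.095 m and linear speed of coupler above 0.3 m/s).
It fails at once if a screwdriver, the pry bar or the nozzle is shifted by more than 30 mm (distance of any of driver_pink, nozzle, driver_blue, pry_bar from where it was at the start of the episode above 0.03 m).
It also fails if it takes over 72 s, if anything falls off the work surface, if the arm or the gripper's body presses on something with over 40 N, if the wrist force passes 120 N, or if a joint passes its speed limit or range.

ROBOT

A 7-joint arm with a two-finger parallel gripper is mounted at the origin on the work surface. World frame = base frame: x ahead of the robot, y to its left, z up, the work surface at z = 0. Lengths are in m, angles in rad, forces in N, time in s.
With the tool pointing down it reaches from about 0.4 to 0.85 m from the base axis. Payload 10.4 kg.
Tool frame: the origin (TCP) lies between the finger pads; the fingertips stand 14 mm ahead of it and the grasp point (between the pads) lies 5 mm behind it; z points along the fingers, y is the direction in which the jaws open and shut (so a half turn about z gives the same grasp; the last joint's range is limited). The gripper opens to 87 mm and grips with 3 to 60 N. Pads are 19 mm wide; open, the fingers measure 117 mm over their backs; the gripper's body (75 mm by 190 mm) begins 51 mm behind the grasp point.
Start: joints at [-1.325, 0.332, -0.065, 1.46, 0.022, 1.35, -0.088], TCP at [0.166, 0.603, 0.201] pointing down, gripper open.
Joint ranges: [-2.6, 2.6], [-0.5, 2.12], [-1.47, 1.34], [0.16, 2.42], [-1.27, 4.41], [0.06, 2.06], [-2.6, 2.6]. Speed limits (rad/s): [2.22, 2.22, 2.79, 2.79, 3.14, 3.14, 3.14].

INTERFACE

Orientations are given as a unit quaternion [x, y, z, w].
In Python, from bench import readout, camera, calibration, order gives the robot as it stands.
- The arm moves only by the tool apply_moves, never from a script. Its argument "deltas" is a list of rows, each an object with "translation": the shift along the world's x, y, z in m, a list of three; "turn": the turn, a rotation vector about the world's x, y, z in rad, a list of three; "hand": the finger opening in m, from 0 to 0.087. A call has 1 to 5 rows; each row shifts and turns the pose as measured when the row begins; what a row does not reach is not made up. A row lasts 1/10 s, in which the tool goes at most 50 mm and 8.59 degrees, less where a joint would pass 70% of its speed; a pose out of reach is approached as far as the arm can. A call with a gripper value outside its range is refused whole. The fingers move at their own pace and stop on an object; "newtons" is the grip in N (left out, the last holds). Time passes only in rows, so rows that do not move let the fingers close. It gives the time, the measured TCP pose, the force and the opening at its end, in the units of the state.
- readout.read_state(): the state, without advancing time (a new reading comes with each control period).
- camera(name): name is "scene" or "top"; returns the picture (400x640x3 uint8, red, green, blue); there is no depth.
- calibration(name): a dict with "fx", "fy", "cx", "cy" (pixels), "extrinsics" (4x4, takes a point from world to camera coordinates). Camera axes: x right, y down, z forward; pixel columns grow to the right and rows downward; lengths in m; the calibration is good to about 2 mm. A picture is of the moment at which its call begins. calibration takes no time and is no camera call.
- order.close_job(): hands the job in, once; it reports no verdict.
The state is a dict: "time": time; "joint_positions": joint angles; "joint_vel": joint speeds; "joint_torque": joint torques, N m; "ee_pos": TCP position; "eef_rot": TCP orientation; "ft_force": force on the tool from outside, world axes, zero at the start; "torque": the same for the moment, N m; "width": finger opening in m.
Only numpy, scipy, OpenCV 4.12 (cv2) and the standard library are available. Lean on these libraries where they do the work, as an engineer would, in place of code of your own. Each camera call takes 0.05 s, during which the arm holds its last target. There are 200 camera calls.

## Working session

There is one attempt and no reset: what is moved stays moved. The work goes in short steps, Python scripts to look and compute and a tool call to move; the robot and the scene stay as the last step left them, time stands still between calls to the robot, and variables do not carry over. Pictures are saved under pics/ and viewed, about 8 in all and at most 12, crops included, and the job is handed in when it is done.

Besides the shell and the picture viewer there is one more tool, called after "Request:" in YAML: its name, and indented under it one key for each argument. apply_moves: Moves the arm, as the interface text tells. Its arguments: {"type":"object","properties":{"deltas":{"type":"array","items":{"type":"object","properties":{"translation":{"type":"array","items":{"type":"number"}},"turn":{"type":"array","items":{"type":"number"}},"hand":{"type":"number"}}}},"newtons":{"type":"number"}},"required":["deltas"]}

```bash
mkdir -p pics
python3 - <<'E'
from bench import readout, camera, calibration
import cv2,numpy as np
for n in("scene","top"):
    im=camera(n); cv2.imwrite(f"pics/{n}0.png",im[:,:,::-1])
    c=calibration(n); print(n,c["fx"],c["fy"],c["cx"],c["cy"]); print(np.round(c["extrinsics"],4).tolist())
a=cv2.imread("pics/scene0.png");b=cv2.imread("pics/top0.png")
print(readout.read_state())
E
ls
```

```text
scene 382.26485578071174 382.26485578071174 322.68586434508757 201.75742394744037
[[-0.6457, 0.7635, -0.0073, 0.4447], [0.5332, 0.4441, -0.72, -0.1514], [-0.5466, -0.4688, -0.6939, 1.3155], [0.0, 0.0, 0.0, 1.0]]
top 444.9059943347223 444.9059943347223 313.64417879894614 188.37472222596966
[[0.0066, -0.9999, -0.0103, -0.1423], [-0.9929, -0.0053, -0.1185, 0.5402], [0.1185, 0.011, -0.9929, 1.2478], [0.0, 0.0, 0.0, 1.0]]
{'time': 0.1, 'joint_positions': array([-1.32458324,  0.33279814, -0.06469322,  1.4608416 ,  0.02164748,
        1.34989698, -0.08850001]), 'joint_vel': array([ 2.14429737e-04, -5.75540694e-04, -9.15948164e-04, -2.99668244e-03,
        7.63037121e-06,  1.05185509e-03,  6.13055722e-04]), 'joint_torque': array([ 1.14459199e-03, -6.24555087e+01,  2.44743837e-02, -3.90711021e+01,
       -6.13647443e-02,  3.65679734e-02,  5.28902558e-05]), 'ee_pos': array([0.16592018, 0.6021968 , 0.2006476 ]), 'eef_rot': array([ 1.33990860e-01,  9.90982371e-01, -6.23024519e-04, -3.15894483e-05]), 'ft_force': array([-0.2622608 ,  0.07302742,  0.04312373]), 'torque': array([-0.02833077,  0.02381762,  0.0292868 ]), 'width': 0.08652602087615367}
pics
```

View pics/scene0.png

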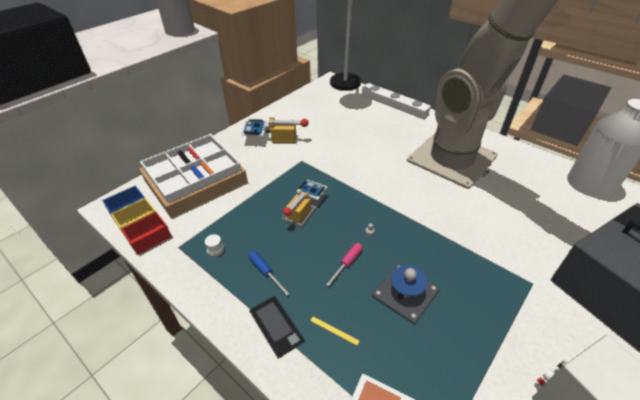

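View pics/top0.png

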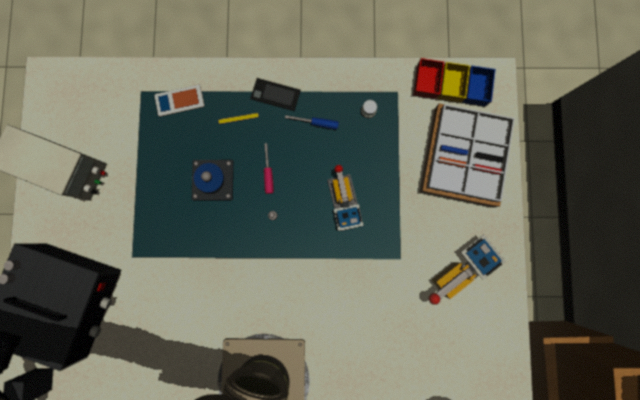

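Two objects look like the coupler. In top view, A is at (345,195) on the mat and B is at (460,275) on the bench. A looks smaller and stands in a grey rest. I'll confirm this in an enlarged crop and measure at the same time.

```bash
cat > h.py <<'E'
import numpy as np,cv2
from bench import calibration
def cam(n):
    c=calibration(n);K=np.array([[c["fx"],0,c["cx"]],[0,c["fy"],c["cy"]],[0,0,1]]);return K,np.array(c["extrinsics"])
def ray(n,p):
    K,E=cam(n);d=E[:3,:3].T@np.linalg.solve(K,[p[0],p[1],1]);return -E[:3,:3].T@E[:3,3],d
def onz(n,p,z):
    o,d=ray(n,p);return o+d*(z-o[2])/d[2]
def tri(p,q):  # top pixel, scene pixel
    P=[cam(n)[0]@cam(n)[1][:3] for n in("top","scene")]
    X=cv2.triangulatePoints(*P,np.array(p,float).reshape(2,1),np.array(q,float).reshape(2,1));return (X[:3]/X[3]).ravel()
def proj(n,X):
    K,E=cam(n);x=K@(E[:3,:3]@np.asarray(X)+E[:3,3]);return x[:2]/x[2]
def blobs(im,lo,hi,roi,amin=8):
    u0,v0,u1,v1=roi;hsv=cv2.cvtColor(im[v0:v1,u0:u1],cv2.COLOR_BGR2HSV)
    lo,hi=list(lo),list(hi)
    if lo[0]>hi[0]: m=cv2.inRange(hsv,tuple(lo),(180,hi[1],hi[2]))|cv2.inRange(hsv,(0,lo[1],lo[2]),tuple(hi))
    else: m=cv2.inRange(hsv,tuple(lo),tuple(hi))
    n,l,s,c=cv2.connectedComponentsWithStats(m)
    return [(s[i,4],np.round(c[i]+[u0,v0],1).tolist(),(s[i,:4]+[u0,v0,0,0]).tolist()) for i in range(1,n) if s[i,4]>=amin]
E
python3 - <<'E'
from h import *
s=cv2.imread("pics/scene0.png");t=cv2.imread("pics/top0.png")
def cr(im,u,v,w,h,W=400,H=300):return cv2.resize(im[v:v+h,u:u+w],(W,H),interpolation=cv2.INTER_CUBIC)
out=np.vstack([np.hstack([cr(t,305,155,80,80,400,300),cr(s,265,165,80,60)]),np.hstack([cr(t,180,145,64,64,400,300),cr(s,366,250,80,60)])])
cv2.imwrite("pics/crop1.png",out)
R=((170,130,80),(8,255,255));Y=((18,110,70),(32,255,255));B=((95,120,60),(125,255,255))
for n,im,ro in(("top",t,{"A":(320,155,375,235),"B":(420,230,510,310)}),("scene",s,{"A":(270,170,335,230),"B":(240,110,320,150)})):
  for k,r in ro.items():
    for c,(lo,hi) in dict(red=R,yel=Y,blu=B).items(): print(n,k,c,blobs(im,lo,hi,r))
print("stand blue",blobs(t,*B,(185,150,240,205)),blobs(s,*B,(375,255,440,320)))
E
```

```text
top A red [(np.int32(44), [338.4, 168.1], [335, 165, 8, 7])]
top A yel [(np.int32(129), [347.7, 188.3], [343, 177, 10, 25]), (np.int32(145), [337.0, 190.4], [332, 179, 11, 24])]
top A blu [(np.int32(232), [347.8, 216.0], [337, 208, 23, 19])]
top B red [(np.int32(82), [434.5, 298.5], [430, 293, 10, 11])]
top B yel [(np.int32(13), [494.2, 258.3], [492, 256, 5, 5]), (np.int32(302), [450.9, 274.5], [436, 263, 33, 25]), (np.int32(212), [460.5, 286.3], [446, 274, 31, 25])]
top B blu [(np.int32(404), [482.6, 257.8], [467, 240, 34, 34])]
scene A red [(np.int32(47), [286.8, 211.2], [283, 208, 9, 8])]
scene A yel [(np.int32(306), [300.9, 209.7], [288, 193, 23, 29]), (np.int32(23), [292.3, 199.7], [287, 194, 12, 13])]
scene A blu [(np.int32(119), [310.6, 188.9], [301, 182, 22, 13])]
scene B red [(np.int32(37), [304.0, 122.0], [301, 119, 7, 7])]
scene B yel [(np.int32(418), [282.8, 133.4], [270, 125, 25, 18])]
scene B blu [(np.int32(115), [256.4, 126.3], [251, 121, 12, 12])]
stand blue [(np.int32(574), [208.1, 177.2], [193, 163, 30, 29])] [(np.int32(700), [408.4, 281.7], [391, 265, 36, 31])]
```

View pics/crop1.png

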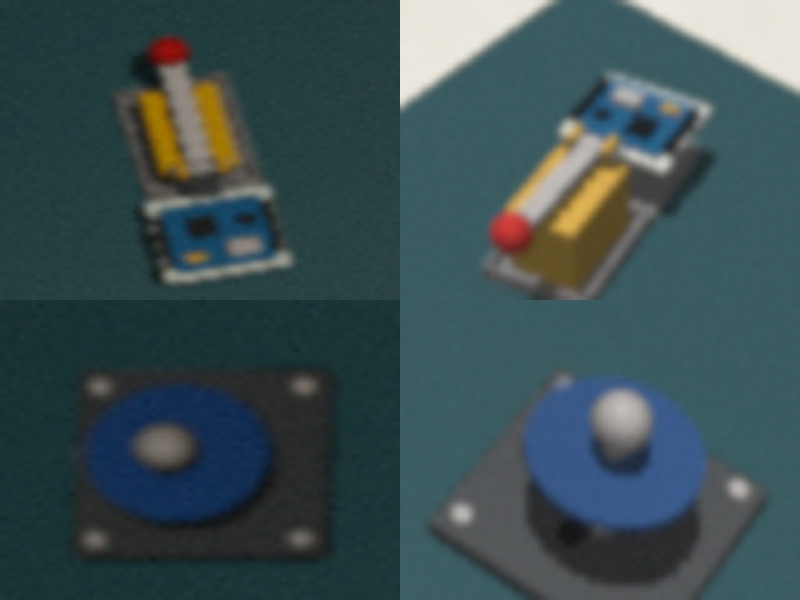

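A is the coupler: it stands in a grey rest and is about 30% smaller than B. The red knob is at top (338,168) / scene (287,211). The stand's ball is at about top (206,176) / scene (410,274). Next I'll compute the poses.

Run:
```python
from h import *
s=cv2.imread("pics/scene0.png");t=cv2.imread("pics/top0.png")
knob=tri((338.4,168.1),(286.8,211.2));print("knob",knob.round(4))
# blue board on plate: min-area rect centres
def rect(im,roi):
    u0,v0,u1,v1=roi;h=cv2.cvtColor(im[v0:v1,u0:u1],cv2.COLOR_BGR2HSV);m=cv2.inRange(h,(95,110,50),(125,255,255))
    m=cv2.morphologyEx(m,cv2.MORPH_CLOSE,np.ones((7,7),np.uint8));pts=cv2.findNonZero(m);r=cv2.minAreaRect(pts);b=cv2.boxPoints(r)+[u0,v0];return np.array(r[0])+[u0,v0],b
ct,bt=rect(t,(325,200,375,235));cs,bs=rect(s,(295,175,332,200))
print("board",ct,cs,tri(ct,cs).round(4)); 
P=onz("top",ct,.040);print("board onz",P.round(4))
bw=np.array([onz("top",p,.040)[:2] for p in bt]);e=[bw[(i+1)%4]-bw[i] for i in range(2)];print("edges",[ (np.linalg.norm(x).round(4),np.arctan2(x[1],x[0]).round(4)) for x in e])
# yellow: combined hull in top image at z=50
h=cv2.cvtColor(t[170:210,325:365],cv2.COLOR_BGR2HSV);m=cv2.inRange(h,(18,110,70),(32,255,255));r=cv2.minAreaRect(cv2.findNonZero(m));b=cv2.boxPoints(r)+[325,170]
bw=np.array([onz("top",p,.050)[:2] for p in b]);e=[bw[(i+1)%4]-bw[i] for i in range(2)];print("yel c",bw.mean(0).round(4),[ (np.linalg.norm(x).round(4),np.arctan2(x[1],x[0]).round(4)) for x in e])
for z in(.055,.057,.060):print(z,onz("top",(338.4,168.1),z).round(4),onz("scene",(286.8,211.2),z).round(4))
# stand
def ball(im,roi):
    u0,v0,u1,v1=roi;h=cv2.cvtColor(im[v0:v1,u0:u1],cv2.COLOR_BGR2HSV)
    m=cv2.inRange(h,(0,0,70),(180,90,255));n,l,S,c=cv2.connectedComponentsWithStats(m);i=1+np.argmax(S[1:,4]);return c[i]+[u0,v0],S[i]
bt,st=ball(t,(199,168,215,185));bs,ss=ball(s,(401,263,421,284));print(bt,st,bs,ss);print("ball",tri(bt,bs).round(4))
for z in(.07,.08,.09):print(z,onz("top",bt,z).round(4),onz("scene",bs,z).round(4))
for n,im,c in(("top",t,(208.1,177.2)),("scene",s,(408.4,281.7))):
    for z in(.045,.057,.069):print("collar",n,z,onz(n,c,z).round(4))
bolts=[(180+x*.16,145+(y-300)*64/300) for x,y in((100,386),(303,386),(95,540),(300,538))]
print("bolt mean",np.mean([onz("top",p,.014) for p in bolts],0).round(4))
bolts=[(366+(x-400)*.2,250+(y-300)*.2) for x,y in((461,514),(739,489))]
print("scene opp?",[onz("scene",p,.014).round(3) for p in bolts])
from bench import calibration
for n,p in(("top",(268,185)),("top",(266,148)),("top",(272,215))):print(onz(n,p,.013).round(3))
```

```text
knob [ 0.5944 -0.2083  0.0658]
board [348.1588192  216.96470642] [311.29310417 188.01724052] [ 0.4592 -0.2377  0.0405]
board onz [ 0.459  -0.2375  0.04  ]
edges [(np.float64(0.0601), np.float64(-1.3462)), (np.float64(0.0454), np.float64(-2.928))]
yel c [ 0.5351 -0.2201] [(np.float64(0.0479), np.float64(-1.3665)), (np.float64(0.0698), np.float64(-2.9486))]
0.055 [ 0.5965 -0.2092  0.055 ] [ 0.5868 -0.2157  0.055 ]
0.057 [ 0.5962 -0.2091  0.057 ] [ 0.5881 -0.2142  0.057 ]
0.06 [ 0.5957 -0.2089  0.06  ] [ 0.5901 -0.2119  0.06  ]
[205.35384615 175.26153846] [ 2  3  9  9 65] [409.87248322 274.11409396] [  3   4  13  16 149]
ball [0.5701 0.1611 0.0823]
0.07 [0.5719 0.1644 0.07  ] [0.5615 0.1578 0.07  ]
0.08 [0.5704 0.1619 0.08  ] [0.5686 0.1603 0.08  ]
0.09 [0.5689 0.1593 0.09  ] [0.5757 0.1629 0.09  ]
collar top 0.045 [0.57   0.1628 0.045 ]
collar top 0.057 [0.5683 0.1598 0.057 ]
collar top 0.069 [0.5666 0.1568 0.069 ]
collar scene 0.045 [0.5646 0.16   0.045 ]
collar scene 0.057 [0.5728 0.1629 0.057 ]
collar scene 0.069 [0.581  0.1658 0.069 ]
bolt mean [0.5674 0.1592 0.014 ]
scene opp? [array([0.617, 0.114, 0.014]), array([0.519, 0.209, 0.014])]
[ 0.552 -0.005  0.013]
[0.663 0.003 0.013]
[ 0.465 -0.019  0.013]
```

Request:
apply_moves:
  deltas:
    - {"translation":[0.04,-0.025,0],"turn":[0,0,0.096],"hand":0.087}
    - {"translation":[0.04,-0.025,0],"turn":[0,0,0.096],"hand":0.087}
    - {"translation":[0.04,-0.025,0],"turn":[0,0,0.096],"hand":0.087}
    - {"translation":[0.04,-0.025,0],"turn":[0,0,0.096],"hand":0.087}
    - {"translation":[0.04,-0.025,0],"turn":[0,0,0.096],"hand":0.087}
  newtons: 12

```text
time: 0.6
ee_pos: [0.3619, 0.4757, 0.198]
eef_rot: [-0.121, 0.993, -0.002, -0.003]
ft_force: [1.2, 0.8, 0.9]
width: 0.0869
```

```bash
cat > st.py <<'E'
from bench import readout
import numpy as np
from scipy.spatial.transform import Rotation as R
s=readout.read_state();r=R.from_quat(s["eef_rot"]).as_matrix()
print("t",s["time"],"tcp",s["ee_pos"].round(4),"yline",round(float(np.arctan2(r[1,1],r[0,1])%np.pi),4),"z",r[:,2].round(4),"F",s["ft_force"].round(2),"M",s["torque"].round(2),"w",round(s["width"],4),"\nq",s["joint_positions"].round(2))
E
python3 st.py
```

```text
t 0.6 tcp [0.3619 0.4757 0.198 ] yline 1.8135 z [-0.0045 -0.0048 -1.    ] F [1.23 0.77 0.88] M [ 0.09  0.07 -0.  ] w 0.0869 
q [-0.99  0.28 -0.01  1.54  0.    1.33  0.82]
```

Request:
apply_moves:
  deltas:
    - {"translation":[0.03,-0.04,0],"turn":[0,0,-0.01],"hand":0.087}
    - {"translation":[0.03,-0.04,0],"turn":[0,0,-0.01],"hand":0.087}
    - {"translation":[0.025,-0.045,0],"turn":[0,0,-0.01],"hand":0.087}
    - {"translation":[0.025,-0.045,0],"turn":[0,0,0],"hand":0.087}
    - {"translation":[0.02,-0.045,0],"turn":[0,0,0],"hand":0.087}

```text
time: 1.1
ee_pos: [0.491, 0.2625, 0.1956]
eef_rot: [-0.107, 0.994, -0.003, -0.004]
ft_force: [1.1, 0.4, -0.1]
width: 0.0869
```

Request:
apply_moves:
  deltas:
    - {"translation":[0.02,-0.045,0],"turn":[0,0,0],"hand":0.087}
    - {"translation":[0.02,-0.045,0],"turn":[0,0,0],"hand":0.087}
    - {"translation":[0.015,-0.045,0],"turn":[0,0,0],"hand":0.087}
    - {"translation":[0.01,-0.045,0],"turn":[0,0,0],"hand":0.087}
    - {"translation":[0.01,-0.045,0],"turn":[0,0,0],"hand":0.087}

```text
time: 1.6
ee_pos: [0.5665, 0.0297, 0.1943]
eef_rot: [-0.107, 0.994, -0.003, -0.004]
ft_force: [-0.1, 0.1, -0.5]
width: 0.0871
```

```bash
python3 st.py
```

```text
t 1.6 tcp [0.5665 0.0297 0.1943] yline 1.7854 z [-0.0081 -0.0074 -0.9999] F [-0.06  0.14 -0.55] M [ 0.07 -0.04 -0.01] w 0.0871 
q [-0.41  0.21  0.32  1.64 -0.06  1.31  1.7 ]
```

Request:
apply_moves:
  deltas:
    - {"translation":[0.007,-0.046,0],"turn":[0.0025,-0.003,0],"hand":0.087}
    - {"translation":[0.006,-0.046,0],"turn":[0.0025,-0.003,0],"hand":0.087}
    - {"translation":[0.005,-0.047,-0.01],"turn":[0.0025,-0.003,0],"hand":0.087}
    - {"translation":[0.005,-0.047,-0.02],"turn":[0,0,0],"hand":0.087}
    - {"translation":[0.005,-0.042,-0.02],"turn":[0,0,0],"hand":0.087}

```text
time: 2.1
ee_pos: [0.5952, -0.2057, 0.1459]
eef_rot: [-0.107, 0.994, -0.001, 0.003]
ft_force: [0.1, -0.0, 0.4]
width: 0.0872
```

Request:
apply_moves:
  deltas:
    - {"translation":[0.0,-0.009,0],"turn":[0,0,0],"hand":0.087}
    - {"translation":[0,0,0],"turn":[0,0,0],"hand":0.087}

```text
time: 2.3
ee_pos: [0.5916, -0.2224, 0.1421]
eef_rot: [-0.103, 0.995, -0.001, -0.001]
ft_force: [-0.2, -0.2, 0.9]
width: 0.0868
```

```bash
python3 st.py
```

```text
t 2.3 tcp [ 0.5916 -0.2224  0.1421] yline 1.7767 z [-8.0e-04 -2.9e-03 -1.0e+00] F [-0.2  -0.23  0.94] M [ 0.02  0.05 -0.  ] w 0.0868 
q [-0.06  0.4   0.45  1.54 -0.18  1.24  2.19]
```

Request:
apply_moves:
  deltas:
    - {"translation":[0.003,0.013,0],"turn":[0,0,0.006],"hand":0.087}
    - {"translation":[0,0,-0.025],"turn":[0,0,0],"hand":0.06}
    - {"translation":[0,0,-0.025],"turn":[0,0,0],"hand":0.06}
    - {"translation":[0,0,-0.02],"turn":[0,0,0],"hand":0.06}
    - {"translation":[0,0,0],"turn":[0,0,0],"hand":0.06}

```text
time: 2.8
ee_pos: [0.5992, -0.1944, 0.0728]
eef_rot: [-0.113, 0.994, 0.001, 0.002]
ft_force: [-0.7, 0.3, -0.1]
width: 0.0639
```

```bash
python3 st.py
```

```text
t 2.8 tcp [ 0.5992 -0.1944  0.0728] yline 1.7964 z [ 0.0044  0.0026 -1.    ] F [-0.69  0.32 -0.06] M [ 0.09  0.03 -0.01] w 0.0639 
q [-0.08  0.46  0.42  1.62 -0.2   1.1   2.19]
```

Request:
apply_moves:
  deltas:
    - {"translation":[-0.0045,-0.014,-0.006],"turn":[0,0,-0.012],"hand":0.06}
    - {"translation":[0,0,-0.004],"turn":[0,0,0],"hand":0.06}
    - {"translation":[0,0,0],"turn":[0,0,0],"hand":0.06}
    - {"translation":[0,0,0],"turn":[0,0,0],"hand":0.06}

```text
time: 3.2
ee_pos: [0.5973, -0.2056, 0.0661]
eef_rot: [-0.109, 0.994, 0.001, 0.005]
ft_force: [0.4, 0.4, -0.4]
width: 0.0602
```

```bash
python3 st.py
```

```text
t 3.2 tcp [ 0.5973 -0.2056  0.0661] yline 1.7886 z [ 0.0094  0.0033 -1.    ] F [ 0.41  0.4  -0.42] M [-0.01  0.04  0.04] w 0.0602 
q [-0.06  0.47  0.42  1.63 -0.21  1.09  2.21]
```

Request:
apply_moves:
  deltas:
    - {"translation":[-0.003,-0.003,-0.005],"turn":[-0.003,0.009,-0.005],"hand":0.06}
    - {"translation":[0,0,0],"turn":[0,0,0],"hand":0.03}
    - {"translation":[0,0,0],"turn":[0,0,0],"hand":0.0}
    - {"translation":[0,0,0],"turn":[0,0,0],"hand":0.0}
    - {"translation":[0,0,0],"turn":[0,0,0],"hand":0.0}
  newtons: 15

```text
time: 3.7
ee_pos: [0.5948, -0.2091, 0.0619]
eef_rot: [-0.106, 0.994, -0.0, 0.001]
ft_force: [-0.7, -0.5, 0.5]
width: 0.0356
```

Request:
apply_moves:
  deltas:
    - {"translation":[0,0,0],"turn":[0,0,0],"hand":0.0}
    - {"translation":[0,0,0],"turn":[0,0,0],"hand":0.0}

```text
time: 3.9
ee_pos: [0.5949, -0.209, 0.062]
eef_rot: [-0.106, 0.994, -0.0, 0.001]
ft_force: [-0.8, -1.0, -0.3]
width: 0.02
```

```bash
python3 st.py
```

```text
t 3.9 tcp [ 0.5949 -0.209   0.062 ] yline 1.7828 z [ 1.6e-03 -2.0e-04 -1.0e+00] F [-0.83 -1.01 -0.31] M [0.   0.03 0.05] w 0.02 
q [-0.06  0.47  0.42  1.63 -0.21  1.09  2.2 ]
```

Request:
apply_moves:
  deltas:
    - {"translation":[0,0,0],"turn":[0,0,0],"hand":0.0}

```text
time: 4.0
ee_pos: [0.5948, -0.2091, 0.062]
eef_rot: [-0.106, 0.994, -0.0, 0.001]
ft_force: [0.1, 0.4, -0.6]
width: 0.0121
```

```bash
python3 - <<'E'
from h import *
from bench import camera
t=camera("top");s=camera("scene")
for n,i in(("t1",t),("s1",s)):cv2.imwrite(f"pics/{n}.png",i[:,:,::-1])
t=t[:,:,::-1];s=s[:,:,::-1]
f=lambda a,x:cv2.resize(a[x[1]:x[1]+75,x[0]:x[0]+100],(400,300),interpolation=cv2.INTER_CUBIC)
cv2.imwrite("pics/crop2.png",np.hstack([f(t,(290,150)),f(s,(245,165))]))
E
python3 st.py
```

```text
t 4.1 tcp [ 0.5948 -0.2091  0.062 ] yline 1.7828 z [ 1.5e-03 -2.0e-04 -1.0e+00] F [-0.38  0.61 -0.45] M [ 0.03  0.04 -0.05] w 0.0045 
q [-0.06  0.47  0.42  1.63 -0.21  1.09  2.2 ]
```

View pics/crop2.png

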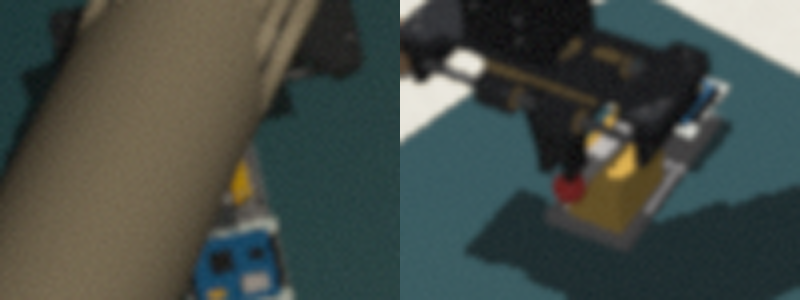

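```bash
python3 - <<'E'
from h import *
s=cv2.imread("pics/s1.png")
x=np.array([.5948,-.2091,.062])
for n,z in(("tcp",0),("tip",-.014),("grasp",.005)):
    p=proj("scene",x+[0,0,z]);print(n,p.round(1))
a=cv2.resize(s[170:230,255:335],(800,600),interpolation=cv2.INTER_CUBIC)
a=cv2.convertScaleAbs(a,alpha=1.8,beta=20)
for z,c in((0,(0,255,0)),(-.014,(255,0,255)),(.005,(255,255,0))):
    p=(proj("scene",x+[0,0,z])-[255,170])*10+5;cv2.drawMarker(a,tuple(int(v) for v in p),c,0,20,2)
cv2.imwrite("pics/crop3.png",a)
print(blobs(s,(170,130,60),(8,255,255),(270,195,305,230)))
E
python3 st.py
```

```text
tcp [286.3 212.1]
tip [286.7 215.7]
grasp [286.2 210.8]
[(np.int32(36), [287.2, 211.8], [284, 209, 8, 7])]
t 4.1 tcp [ 0.5948 -0.2091  0.062 ] yline 1.7828 z [ 1.5e-03 -2.0e-04 -1.0e+00] F [-0.38  0.61 -0.45] M [ 0.03  0.04 -0.05] w 0.0045 
q [-0.06  0.47  0.42  1.63 -0.21  1.09  2.2 ]
```

View pics/crop3.png

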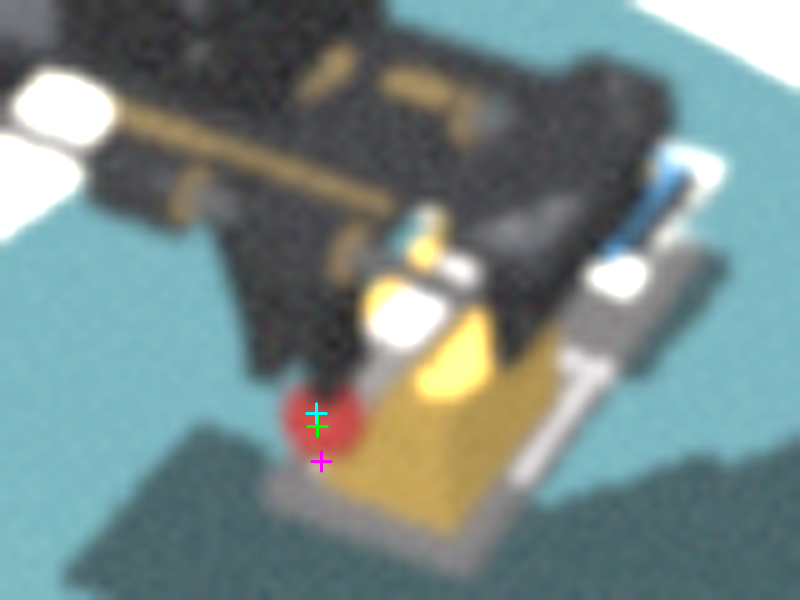

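```bash
python3 - <<'E'
from h import *
from bench import camera
s=camera("scene")[:,:,::-1];t=camera("top")[:,:,::-1];cv2.imwrite("pics/s2.png",s);cv2.imwrite("pics/t2.png",t)
a=cv2.resize(s[100:240,200:386],(797,600),interpolation=cv2.INTER_CUBIC)
cv2.imwrite("pics/crop4.png",cv2.convertScaleAbs(a,alpha=2,beta=20))
E
python3 st.py
```

```text
t 4.2 tcp [ 0.5948 -0.2091  0.062 ] yline 1.7827 z [ 1.6e-03 -2.0e-04 -1.0e+00] F [ 0.16  0.   -0.72] M [0.09 0.07 0.04] w 0.0018 
q [-0.06  0.47  0.42  1.63 -0.21  1.09  2.2 ]
```

View pics/crop4.png

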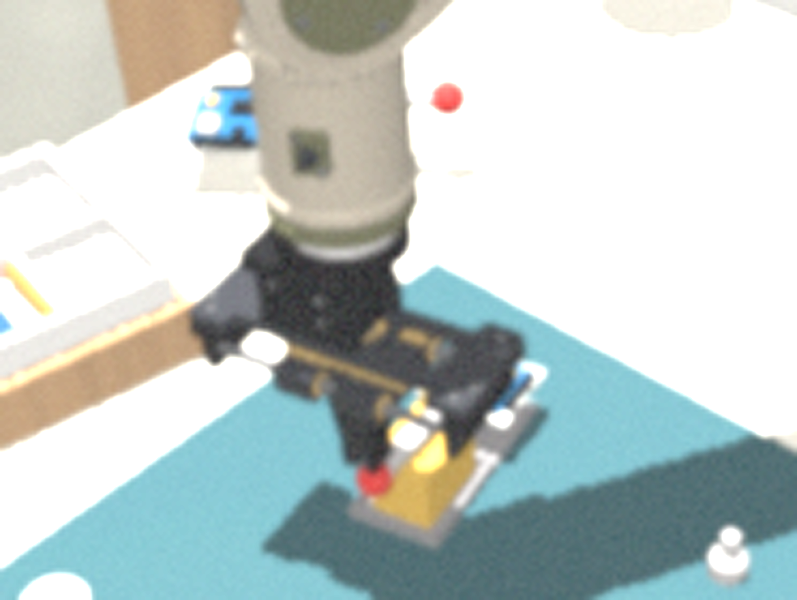

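The fingers closed on nothing. The tip appears at scene (285,208), just above the knob, about 25–30 mm higher than the reported pose puts it. I'll open, go down 20 mm (safe under either reading) and close again.

Request:
apply_moves:
  deltas:
    - {"translation":[0,0,0],"turn":[0,0,0],"hand":0.06}
    - {"translation":[0,0,0],"turn":[0,0,0],"hand":0.06}
    - {"translation":[0,0,0],"turn":[0,0,0],"hand":0.06}
    - {"translation":[0,0,0],"turn":[0,0,0],"hand":0.06}
    - {"translation":[0,0,0],"turn":[0,0,0],"hand":0.06}

```text
time: 4.7
ee_pos: [0.5948, -0.2091, 0.062]
eef_rot: [-0.106, 0.994, -0.0, 0.001]
ft_force: [0.4, 0.6, 0.4]
width: 0.0343
```

Request:
apply_moves:
  deltas:
    - {"translation":[0,0,-0.008],"turn":[0,0,0],"hand":0.06}
    - {"translation":[0,0,-0.008],"turn":[0,0,0],"hand":0.06}
    - {"translation":[0,0,0],"turn":[0,0,0],"hand":0.06}
    - {"translation":[0,0,0],"turn":[0,0,0],"hand":0.0}
    - {"translation":[0,0,0],"turn":[0,0,0],"hand":0.0}

```text
time: 5.2
ee_pos: [0.5943, -0.2089, 0.0438]
eef_rot: [-0.106, 0.994, -0.0, 0.0]
ft_force: [-0.6, 0.0, -0.5]
width: 0.0504
```

Request:
apply_moves:
  deltas:
    - {"translation":[0,0,0],"turn":[0,0,0],"hand":0.0}
    - {"translation":[0,0,0],"turn":[0,0,0],"hand":0.0}
    - {"translation":[0,0,0],"turn":[0,0,0],"hand":0.0}
    - {"translation":[0,0,0],"turn":[0,0,0],"hand":0.0}
    - {"translation":[0,0,0],"turn":[0,0,0],"hand":0.0}

```text
time: 5.7
ee_pos: [0.5947, -0.2088, 0.0444]
eef_rot: [-0.106, 0.994, -0.0, 0.001]
ft_force: [-0.0, -0.1, -1.5]
width: 0.0221
```

```bash
python3 st.py
python3 - <<'E'
from h import *
print(onz("scene",(285.3,208),.048).round(4),onz("scene",(285.3,208),.078).round(4))
E
```

```text
t 5.7 tcp [ 0.5947 -0.2088  0.0444] yline 1.7829 z [ 0.0013  0.     -1.    ] F [-0.   -0.11 -1.52] M [ 0.   -0.   -0.04] w 0.0221 
q [-0.05  0.49  0.41  1.64 -0.22  1.06  2.21]
[ 0.5757 -0.233   0.048 ] [ 0.5959 -0.2101  0.078 ]
```

Request:
apply_moves:
  deltas:
    - {"translation":[0,0,0],"turn":[0,0,0],"hand":0.0}
    - {"translation":[0,0,0],"turn":[0,0,0],"hand":0.0}

```text
time: 5.9
ee_pos: [0.5947, -0.2088, 0.0443]
eef_rot: [-0.106, 0.994, -0.0, 0.001]
ft_force: [-0.9, 1.1, -0.7]
width: 0.0222
```

Request:
apply_moves:
  deltas:
    - {"translation":[0,0,0],"turn":[0,0,0],"hand":0.04}
    - {"translation":[0,0,0],"turn":[0,0,0],"hand":0.04}
    - {"translation":[0,0,-0.006],"turn":[0,0,0],"hand":0.04}
    - {"translation":[0,0,-0.006],"turn":[0,0,0],"hand":0.04}
    - {"translation":[0,0,0],"turn":[0,0,0],"hand":0.0}

```text
time: 6.4
ee_pos: [0.5947, -0.209, 0.0313]
eef_rot: [-0.106, 0.994, -0.0, 0.001]
ft_force: [0.2, -0.7, -0.0]
width: 0.0365
```

Request:
apply_moves:
  deltas:
    - {"translation":[0,0,0],"turn":[0,0,0],"hand":0.0}
    - {"translation":[0,0,0],"turn":[0,0,0],"hand":0.0}
    - {"translation":[0,0,0],"turn":[0,0,0],"hand":0.0}
  newtons: 20

```text
time: 6.7
ee_pos: [0.5944, -0.2089, 0.0309]
eef_rot: [-0.106, 0.994, -0.0, 0.0]
ft_force: [-0.7, 0.3, -0.2]
width: 0.0227
```

```bash
python3 st.py
```

```text
t 6.7 tcp [ 0.5944 -0.2089  0.0309] yline 1.7828 z [ 6.e-04  0.e+00 -1.e+00] F [-0.66  0.28 -0.19] M [ 0.11  0.09 -0.01] w 0.0227 
q [-0.05  0.51  0.41  1.65 -0.23  1.03  2.21]
```

Request:
apply_moves:
  deltas:
    - {"translation":[-0.003,-0.0007,0.0173],"turn":[0,0,0],"hand":0.0}
    - {"translation":[-0.0064,-0.0014,0.0163],"turn":[0,0,0],"hand":0.0}
    - {"translation":[-0.0095,-0.002,0.0147],"turn":[0,0,0],"hand":0.0}
    - {"translation":[0,0,0],"turn":[0,0,0],"hand":0.0}
  newtons: 20

```text
time: 7.1
ee_pos: [0.5729, -0.2136, 0.0835]
eef_rot: [-0.105, 0.994, 0.0, -0.001]
ft_force: [-2.1, 0.8, -0.5]
width: 0.0224
```

```bash
python3 st.py
```

```text
t 7.1 tcp [ 0.5729 -0.2136  0.0835] yline 1.782 z [-1.1e-03  1.0e-04 -1.0e+00] F [-2.1   0.8  -0.46] M [ 0.17  0.29 -0.04] w 0.0224 
q [-0.06  0.41  0.43  1.66 -0.19  1.11  2.21]
```

Request:
apply_moves:
  deltas:
    - {"translation":[-0.0128,-0.0028,0.0118],"turn":[0,0,0],"hand":0.0}
    - {"translation":[-0.0149,-0.0032,0.009],"turn":[0,0,0],"hand":0.0}
    - {"translation":[-0.0161,-0.0035,0.0057],"turn":[0,0,0],"hand":0.0}
    - {"translation":[0,0,0],"turn":[0,0,0],"hand":0.0}

```text
time: 7.5
ee_pos: [0.5272, -0.2227, 0.1119]
eef_rot: [-0.106, 0.994, 0.001, -0.0]
ft_force: [0.5, -0.8, -7.3]
width: 0.0222
```

```bash
python3 st.py
```

```text
t 7.5 tcp [ 0.5272 -0.2227  0.1119] yline 1.7823 z [-1.0e-04  1.1e-03 -1.0e+00] F [ 0.49 -0.76 -7.29] M [ 0.   -0.12  0.01] w 0.0222 
q [-0.06  0.3   0.46  1.74 -0.14  1.14  2.22]
```

Request:
apply_moves:
  deltas:
    - {"translation":[-0.002,0,-0.003],"turn":[0,0,0],"hand":0.0}
    - {"translation":[-0.0169,-0.0036,-0.001],"turn":[0,0,0],"hand":0.0}
    - {"translation":[0,0,0],"turn":[0,0,0],"hand":0.0}

```text
time: 7.8
ee_pos: [0.5158, -0.226, 0.1131]
eef_rot: [-0.107, 0.994, -0.001, 0.008]
ft_force: [0.7, 0.3, -8.0]
width: 0.0224
```

```bash
python3 st.py
```

```text
t 7.8 tcp [ 0.5158 -0.226   0.1131] yline 1.7848 z [ 1.530e-02 -8.000e-04 -9.999e-01] F [ 0.67  0.29 -8.02] M [ 0.1  -0.06  0.02] w 0.0224 
q [-0.06  0.26  0.46  1.78 -0.13  1.12  2.23]
```

Request:
apply_moves:
  deltas:
    - {"translation":[0,0,-0.005],"turn":[0,0.012,0],"hand":0.0}
    - {"translation":[0,0,0],"turn":[0,0,0],"hand":0.0}
    - {"translation":[0,0,0],"turn":[0,0,0],"hand":0.0}

```text
time: 8.1
ee_pos: [0.5225, -0.224, 0.1113]
eef_rot: [-0.109, 0.994, -0.001, 0.006]
ft_force: [-0.7, 0.8, 1.3]
width: 0.0225
```

```bash
python3 st.py
```

```text
t 8.1 tcp [ 0.5225 -0.224   0.1113] yline 1.7888 z [ 0.0122 -0.001  -0.9999] F [-0.66  0.82  1.27] M [0.06 0.38 0.02] w 0.0225 
q [-0.06  0.28  0.46  1.76 -0.14  1.12  2.23]
```

Request:
apply_moves:
  deltas:
    - {"translation":[-0.0156,-0.0034,-0.001],"turn":[0,0.006,0],"hand":0.0}
    - {"translation":[-0.0156,-0.0034,-0.002],"turn":[0,0,0],"hand":0.0}
    - {"translation":[-0.0005,0,-0.001],"turn":[0,0,0],"hand":0.0}

```text
time: 8.4
ee_pos: [0.4969, -0.2306, 0.1118]
eef_rot: [-0.111, 0.994, -0.003, 0.009]
ft_force: [1.3, 2.5, 3.4]
width: 0.0227
```

```bash
python3 st.py
```

```text
t 8.4 tcp [ 0.4969 -0.2306  0.1118] yline 1.7923 z [ 0.0182 -0.0031 -0.9998] F [1.27 2.54 3.43] M [ 0.48 -0.24 -0.02] w 0.0227 
q [-0.06  0.23  0.47  1.82 -0.12  1.1   2.24]
```

Request:
apply_moves:
  deltas:
    - {"translation":[-0.0156,-0.0034,-0.005],"turn":[0,0.01,-0.005],"hand":0.0}
    - {"translation":[-0.0155,-0.0033,-0.0085],"turn":[0,0.008,0],"hand":0.0}
    - {"translation":[-0.0005,0,-0.001],"turn":[0,0,0],"hand":0.0}

```text
time: 8.7
ee_pos: [0.4688, -0.2377, 0.1019]
eef_rot: [-0.109, 0.994, -0.003, 0.004]
ft_force: [-2.7, 1.3, 3.2]
width: 0.0226
```

```bash
python3 st.py
```

```text
t 8.7 tcp [ 0.4688 -0.2377  0.1019] yline 1.7891 z [ 0.0091 -0.0041 -0.9999] F [-2.71  1.32  3.16] M [0.28 0.5  0.06] w 0.0226 
q [-0.05  0.19  0.48  1.88 -0.1   1.08  2.26]
```

Request:
apply_moves:
  deltas:
    - {"translation":[0,0,0],"turn":[0,0,0],"hand":0.06}
    - {"translation":[0,0,0],"turn":[0,0,0],"hand":0.06}
    - {"translation":[0,0,0],"turn":[0,0,0],"hand":0.06}
    - {"translation":[0,0,0.03],"turn":[0,0,0],"hand":0.087}
    - {"translation":[0,0,0.04],"turn":[0,0,0],"hand":0.087}

```text
time: 9.2
ee_pos: [0.4647, -0.2362, 0.1672]
eef_rot: [-0.109, 0.994, -0.001, -0.002]
ft_force: [0.9, -1.0, 0.8]
width: 0.0543
```

Request:
apply_moves:
  deltas:
    - {"translation":[0.02,0.03,0.04],"turn":[0,0,0],"hand":0.087}
    - {"translation":[0.02,0.045,0.01],"turn":[0,0,0],"hand":0.087}
    - {"translation":[0.02,0.045,0],"turn":[0,0,0],"hand":0.087}
    - {"translation":[0.02,0.045,0],"turn":[0,0,0],"hand":0.087}
    - {"translation":[0,0,0],"turn":[0,0,0],"hand":0.087}

```text
time: 9.7
ee_pos: [0.5469, -0.069, 0.222]
eef_rot: [-0.107, 0.994, -0.002, 0.002]
ft_force: [0.8, 0.3, 0.3]
width: 0.0858
```

```bash
python3 st.py
python3 - <<'E'
from h import *
from bench import camera
t=camera("top")[:,:,::-1];s=camera("scene")[:,:,::-1];cv2.imwrite("pics/t3.png",t);cv2.imwrite("pics/s3.png",s)
t=np.ascontiguousarray(t);s=np.ascontiguousarray(s)
R=((170,130,80),(8,255,255));Y=((18,110,70),(32,255,255));B=((95,120,60),(125,255,255))
for c,(lo,hi) in dict(red=R,yel=Y,blu=B).items(): print(c,blobs(t,lo,hi,(320,155,375,240)),blobs(s,lo,hi,(270,150,335,230)))
f=lambda a,x:cv2.resize(a[x[1]:x[1]+90,x[0]:x[0]+120],(400,300),interpolation=cv2.INTER_CUBIC)
cv2.imwrite("pics/crop5.png",cv2.convertScaleAbs(np.hstack([f(t,(280,150)),f(s,(245,140))]),alpha=1.5))
E
```

```text
t 9.7 tcp [ 0.5469 -0.069   0.222 ] yline 1.7843 z [ 0.0044 -0.0038 -1.    ] F [0.85 0.26 0.27] M [0.03 0.06 0.02] w 0.0858 
q [-0.27  0.15  0.34  1.65 -0.05  1.34  1.87]
red [(np.int32(51), [350.4, 209.5], [347, 206, 8, 8])] [(np.int32(33), [307.6, 164.6], [305, 162, 6, 6])]
yel [(np.int32(384), [342.6, 190.6], [333, 178, 21, 27])] [(np.int32(482), [299.0, 206.3], [287, 190, 24, 31])]
blu [(np.int32(162), [349.0, 219.4], [338, 209, 23, 20])] [(np.int32(74), [314.8, 188.4], [308, 183, 15, 11])]
```

View pics/crop5.png

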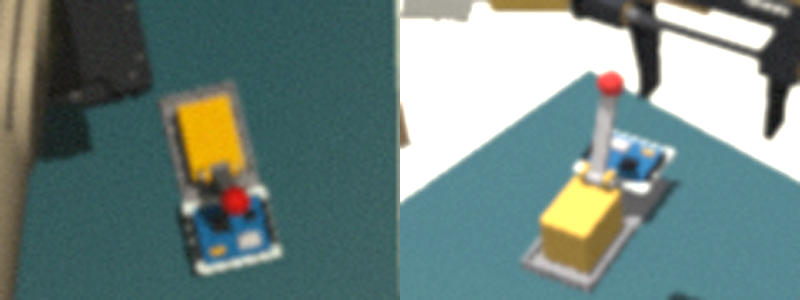

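Run:
```python
from h import *
t=cv2.imread("pics/t3.png");s=cv2.imread("pics/s3.png")
knob=tri((350.4,209.5),(307.6,164.6));print("knob",knob.round(4))
h=cv2.cvtColor(t[170:210,325:365],cv2.COLOR_BGR2HSV);m=cv2.inRange(h,(18,110,70),(32,255,255))
m=cv2.morphologyEx(m,cv2.MORPH_OPEN,np.ones((5,5),np.uint8))
r=cv2.minAreaRect(cv2.findNonZero(m));b=cv2.boxPoints(r)+[325,170]
bw=np.array([onz("top",p,.050)[:2] for p in b]);e=[bw[(i+1)%4]-bw[i] for i in range(2)];print("yel c",bw.mean(0).round(4),[(np.linalg.norm(x).round(4),np.arctan2(x[1],x[0]).round(4)) for x in e]);print(bw.round(4).tolist())
yd=np.array([np.cos(1.7843),np.sin(1.7843),0]);x=np.array([.5469,-.069,.222])
for k in(-1,1):
  for dz in(-.014,.02,):
    print(k,dz,"inner edge",proj("scene",x+k*yd*.043+[0,0,dz]).round(1),"mid",proj("scene",x+k*yd*.05+[0,0,dz]).round(1))
a=s[140:200,300:380];cv2.imwrite("pics/crop6.png",cv2.convertScaleAbs(cv2.resize(a,(800,600),interpolation=cv2.INTER_CUBIC),alpha=1.6))
```

```text
knob [ 0.473  -0.2367  0.1388]
yel c [ 0.5334 -0.2213] [(np.float64(0.0478), np.float64(-1.3451)), (np.float64(0.0645), np.float64(-2.9275))]
[[0.5595, -0.1911], [0.5702, -0.2376], [0.5072, -0.2513], [0.4966, -0.2051]]
-1 -0.014 inner edge [322.4 179.3] mid [319.9 178.4]
-1 0.02 inner edge [322.3 168.3] mid [319.7 167.4]
1 -0.014 inner edge [355.  190.4] mid [357.8 191.4]
1 0.02 inner edge [355.8 179.3] mid [358.6 180.3]
```

View pics/crop6.png

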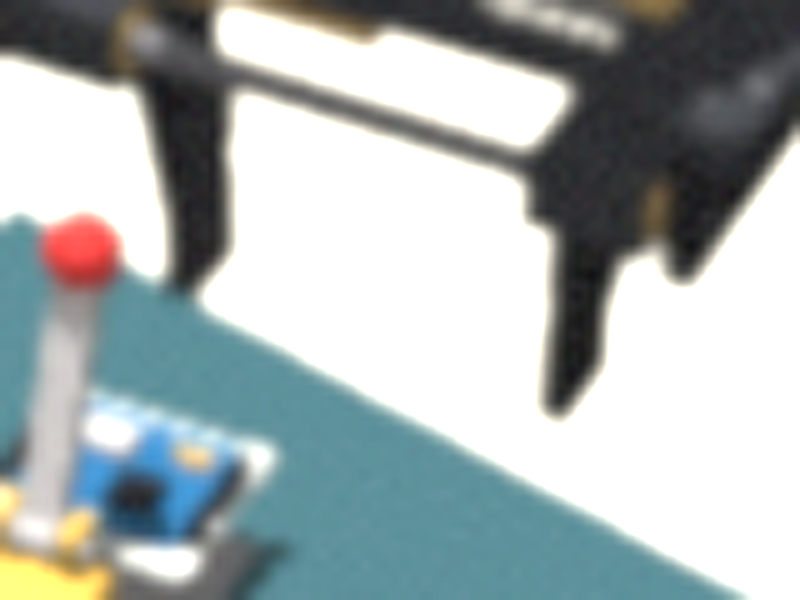

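Request:
apply_moves:
  deltas:
    - {"translation":[0,-0.045,-0.02],"turn":[0,0,0],"hand":0.087}
    - {"translation":[0,-0.045,-0.03],"turn":[0,0,0],"hand":0.087}
    - {"translation":[0,-0.04,-0.02],"turn":[0,0,0],"hand":0.087}
    - {"translation":[0,-0.015,0],"turn":[0,0,0],"hand":0.087}
    - {"translation":[0,0,0],"turn":[0,0,0],"hand":0.087}
  newtons: 40

```text
time: 10.3
ee_pos: [0.5407, -0.2319, 0.1494]
eef_rot: [-0.101, 0.995, -0.005, 0.001]
ft_force: [0.6, -0.5, 0.5]
width: 0.0869
```

```bash
python3 st.py
```

```text
t 10.3 tcp [ 0.5407 -0.2319  0.1494] yline 1.7722 z [ 0.003  -0.0092 -1.    ] F [ 0.55 -0.48  0.51] M [ 0.06 -0.   -0.03] w 0.0869 
q [-0.05  0.29  0.45  1.66 -0.13  1.21  2.2 ]
```

Request:
apply_moves:
  deltas:
    - {"translation":[0.003,0.008,-0.02],"turn":[0.006,0.003,0.012],"hand":0.087}
    - {"translation":[0,0,-0.02],"turn":[0,0,0],"hand":0.087}
    - {"translation":[0,0,-0.01],"turn":[0,0,0],"hand":0.087}
    - {"translation":[0,0,0],"turn":[0,0,0],"hand":0.087}

```text
time: 10.7
ee_pos: [0.5425, -0.2252, 0.0991]
eef_rot: [-0.104, 0.995, -0.002, 0.0]
ft_force: [-0.6, 0.3, 0.5]
width: 0.087
```

```bash
python3 st.py
```

```text
t 10.7 tcp [ 0.5425 -0.2252  0.0991] yline 1.78 z [ 0.001  -0.0035 -1.    ] F [-0.59  0.33  0.49] M [0.08 0.03 0.01] w 0.087 
q [-0.05  0.34  0.44  1.71 -0.15  1.12  2.22]
```

Request:
apply_moves:
  deltas:
    - {"translation":[0.002,0.0055,-0.02],"turn":[0.0035,0.001,0.008],"hand":0.087}
    - {"translation":[0,0,-0.025],"turn":[0,0,0],"hand":0.087}
    - {"translation":[0,0,-0.02],"turn":[0,0,0],"hand":0.087}
    - {"translation":[0,0,-0.01],"turn":[0,0,0],"hand":0.087}
    - {"translation":[0,0,0],"turn":[0,0,0],"hand":0.087}

```text
time: 11.2
ee_pos: [0.5476, -0.2188, 0.0274]
eef_rot: [-0.109, 0.994, -0.001, 0.003]
ft_force: [0.0, 1.4, 0.2]
width: 0.087
```

```bash
python3 st.py
```

```text
t 11.2 tcp [ 0.5476 -0.2188  0.0274] yline 1.7898 z [ 7.1e-03 -8.0e-04 -1.0e+00] F [0.04 1.44 0.17] M [ 0.07  0.04 -0.03] w 0.087 
q [-0.03  0.43  0.41  1.77 -0.2   0.98  2.25]
```

Request:
apply_moves:
  deltas:
    - {"translation":[-0.003,-0.0005,-0.012],"turn":[-0.001,0.007,0],"hand":0.087}
    - {"translation":[0,0,-0.008],"turn":[0,0,0],"hand":0.087}
    - {"translation":[0,0,-0.001],"turn":[0,0,0],"hand":0.087}
    - {"translation":[0,0,0],"turn":[0,0,0],"hand":0.087}

```text
time: 11.6
ee_pos: [0.5461, -0.2198, 0.0077]
eef_rot: [-0.109, 0.994, -0.002, 0.001]
ft_force: [0.6, -0.0, -0.2]
width: 0.0871
```

```bash
python3 st.py
```

```text
t 11.6 tcp [ 0.5461 -0.2198  0.0077] yline 1.7899 z [ 0.0032 -0.0027 -1.    ] F [ 0.61 -0.04 -0.24] M [ 0.1   0.03 -0.05] w 0.0871 
q [-0.02  0.45  0.4   1.78 -0.21  0.95  2.26]
```

Good. Go down 3 mm more, then close at 40 N.

Request:
apply_moves:
  deltas:
    - {"translation":[-0.001,0,-0.003],"turn":[0.002,0.003,0],"hand":0.087}
    - {"translation":[0,0,0],"turn":[0,0,0],"hand":0.03}
    - {"translation":[0,0,0],"turn":[0,0,0],"hand":0.03}
    - {"translation":[0,0,0],"turn":[0,0,0],"hand":0.03}
    - {"translation":[0,0,0],"turn":[0,0,0],"hand":0.03}
  newtons: 40

```text
time: 12.1
ee_pos: [0.5458, -0.2202, 0.0056]
eef_rot: [-0.109, 0.994, -0.001, 0.001]
ft_force: [0.1, 0.2, 0.5]
width: 0.0629
```

Request:
apply_moves:
  deltas:
    - {"translation":[0,0,0],"turn":[0,0,0],"hand":0.03}
    - {"translation":[0,0,0],"turn":[0,0,0],"hand":0.03}
    - {"translation":[0,0,0],"turn":[0,0,0],"hand":0.03}

```text
time: 12.4
ee_pos: [0.5461, -0.2196, 0.0057]
eef_rot: [-0.109, 0.994, -0.0, 0.001]
ft_force: [0.1, 1.5, -0.5]
width: 0.0441
```

```bash
python3 st.py
```

```text
t 12.4 tcp [ 0.5461 -0.2196  0.0057] yline 1.7901 z [ 2.1e-03 -3.0e-04 -1.0e+00] F [ 0.08  1.45 -0.54] M [ 0.41 -0.09 -0.01] w 0.0441 
q [-0.02  0.46  0.4   1.78 -0.21  0.95  2.26]
```

Request:
apply_moves:
  deltas:
    - {"translation":[0,0,0.005],"turn":[0,0,0],"hand":0.03}
    - {"translation":[0,0,0.015],"turn":[0,0,0],"hand":0.03}
    - {"translation":[0,0,0.02],"turn":[0,0,0],"hand":0.03}
    - {"translation":[0,0,0.02],"turn":[0,0,0],"hand":0.03}
    - {"translation":[0,0,0.02],"turn":[0,0,0],"hand":0.03}
  newtons: 55

```text
time: 12.9
ee_pos: [0.5407, -0.2186, 0.0855]
eef_rot: [-0.109, 0.994, 0.001, -0.005]
ft_force: [0.1, 0.8, -7.4]
width: 0.0437
```

Request:
apply_moves:
  deltas:
    - {"translation":[0,0,0.03],"turn":[0,0,0],"hand":0.03}
    - {"translation":[0,0,0.03],"turn":[0,0,0],"hand":0.03}
    - {"translation":[0,0.015,0.02],"turn":[0,0,0],"hand":0.03}
    - {"translation":[0,0.025,0.01],"turn":[0,0,0],"hand":0.03}
    - {"translation":[0,0.03,0],"turn":[0,0,0],"hand":0.03}

```text
time: 13.4
ee_pos: [0.5362, -0.1546, 0.1851]
eef_rot: [-0.103, 0.995, -0.001, -0.005]
ft_force: [-0.2, 0.4, -7.4]
width: 0.0438
```

```bash
python3 st.py
```

```text
t 13.4 tcp [ 0.5362 -0.1546  0.1851] yline 1.7767 z [-0.0099 -0.0028 -0.9999] F [-0.15  0.44 -7.42] M [ 0.18 -0.21  0.01] w 0.0438 
q [-0.17  0.2   0.42  1.68 -0.08  1.29  2.04]
```

Request:
apply_moves:
  deltas:
    - {"translation":[0.004,0.035,-0.005],"turn":[0.001,-0.004,0.003],"hand":0.03}
    - {"translation":[0.004,0.035,-0.005],"turn":[0.001,-0.004,0.003],"hand":0.03}
    - {"translation":[0.004,0.035,0],"turn":[0,-0.002,0.003],"hand":0.03}
    - {"translation":[0.004,0.035,0],"turn":[0,0,0],"hand":0.03}
    - {"translation":[0.004,0.035,0],"turn":[0,0,0],"hand":0.03}

```text
time: 13.9
ee_pos: [0.5522, 0.0217, 0.1789]
eef_rot: [-0.103, 0.995, -0.002, -0.001]
ft_force: [-0.2, 0.4, -8.0]
width: 0.0435
```

Request:
apply_moves:
  deltas:
    - {"translation":[0.004,0.035,0],"turn":[0,0,0],"hand":0.03}
    - {"translation":[0.002,0.03,0],"turn":[0,0,0],"hand":0.03}
    - {"translation":[0.001,0.02,0],"turn":[0,0,0],"hand":0.03}
    - {"translation":[0,0.01,0],"turn":[0,0,0],"hand":0.03}
    - {"translation":[0,0,0],"turn":[0,0,0],"hand":0.03}

```text
time: 14.4
ee_pos: [0.556, 0.1233, 0.1807]
eef_rot: [-0.105, 0.994, -0.003, -0.002]
ft_force: [-0.3, 0.4, -7.8]
width: 0.0431
```

```bash
python3 st.py
```

```text
t 14.4 tcp [0.556  0.1233 0.1807] yline 1.7815 z [-0.0043 -0.0056 -1.    ] F [-0.34  0.38 -7.76] M [ 0.09 -0.18 -0.  ] w 0.0431 
q [-0.5   0.22  0.23  1.65 -0.05  1.28  1.52]
```

Request:
apply_moves:
  deltas:
    - {"translation":[0.007,0.018,-0.01],"turn":[0.003,-0.003,0],"hand":0.03}
    - {"translation":[0.005,0.015,-0.007],"turn":[0.002,-0.003,0],"hand":0.03}
    - {"translation":[0,0.002,0],"turn":[0,0,0],"hand":0.03}
    - {"translation":[0,0,0],"turn":[0,0,0],"hand":0.03}
    - {"translation":[0,0,0],"turn":[0,0,0],"hand":0.03}

```text
time: 14.9
ee_pos: [0.5688, 0.1532, 0.1632]
eef_rot: [-0.102, 0.995, -0.002, 0.0]
ft_force: [0.5, -0.5, -6.8]
width: 0.0435
```

```bash
python3 st.py
python3 - <<'E'
from h import *
from bench import camera
t=np.ascontiguousarray(camera("top")[:,:,::-1]);s=np.ascontiguousarray(camera("scene")[:,:,::-1]);cv2.imwrite("pics/t4.png",t);cv2.imwrite("pics/s4.png",s)
R=((170,130,60),(8,255,255));Y=((18,110,60),(32,255,255));B=((95,120,50),(125,255,255))
for c,(lo,hi) in dict(red=R,yel=Y,blu=B).items(): print(c,blobs(t,lo,hi,(160,140,255,260)),blobs(s,lo,hi,(360,190,460,330)))
f=lambda a,x:cv2.resize(a[x[1]:x[1]+120,x[0]:x[0]+80],(400,600),interpolation=cv2.INTER_CUBIC)
cv2.imwrite("pics/crop7.png",cv2.convertScaleAbs(np.hstack([f(t,(165,140)),f(s,(365,200))]),alpha=1.5))
E
```

```text
t 14.9 tcp [0.5688 0.1532 0.1632] yline 1.7747 z [ 0.0012 -0.0044 -1.    ] F [ 0.55 -0.55 -6.77] M [ 0.1  -0.13 -0.01] w 0.0435 
q [-0.52  0.27  0.21  1.62 -0.06  1.25  1.48]
red [(np.int32(19), [189.7, 194.2], [187, 192, 6, 5])] []
yel [(np.int32(106), [199.8, 181.2], [190, 177, 19, 10])] [(np.int32(26), [399.4, 211.6], [393, 209, 14, 6]), (np.int32(41), [445.1, 211.2], [438, 208, 15, 7]), (np.int32(67), [420.9, 222.7], [412, 218, 19, 10]), (np.int32(622), [413.9, 241.7], [401, 226, 28, 34])]
blu [(np.int32(141), [209.6, 203.0], [204, 195, 12, 20])] [(np.int32(650), [408.4, 282.1], [391, 265, 36, 31])]
```

View pics/crop7.png

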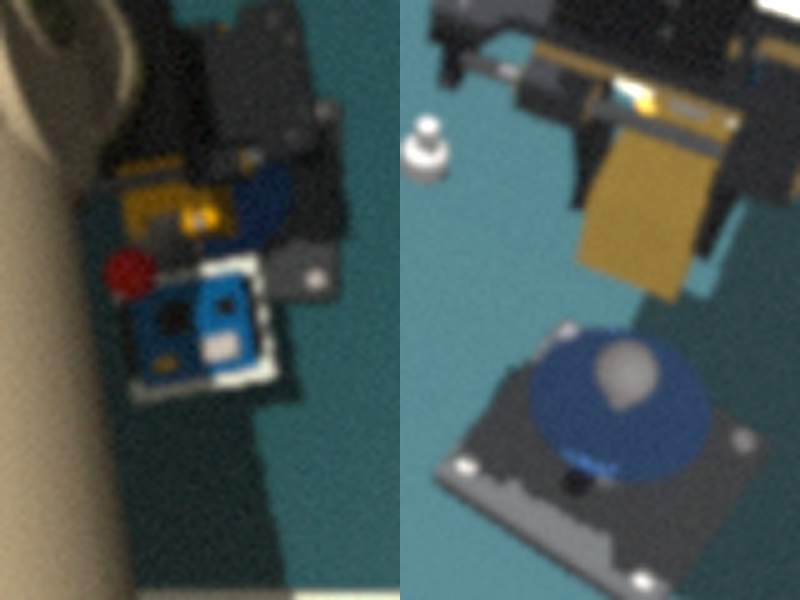

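Run:
```python
from h import *
s=cv2.imread("pics/s4.png")
a=.204;ex=np.array([np.cos(a),np.sin(a)]);ey=np.array([-ex[1],ex[0]])
tool=np.array([.5688,.1532])
zu=.1615
def rep(n,p,loc,z):
    w=onz(n,p,zu+z)[:2];o=w-ex*loc[0]-ey*loc[1];d=o-tool;print(n,loc,"origin est",o.round(4),"rel tool along x,y:",(d@ex).round(4),(d@ey).round(4))
for p,l in(((217.4,191.6),(-.059,-.036)),((220,215.6),(-.121,-.036)),((192,219.6),(-.121,.036))):rep("top",p,l,.035)
# scene front face
h=cv2.cvtColor(s[222:264,396:434],cv2.COLOR_BGR2HSV);m=cv2.inRange(h,(15,100,40),(35,255,255));n,l,S,c=cv2.connectedComponentsWithStats(m);m=(l==1+np.argmax(S[1:,4])).astype(np.uint8)
cn=max(cv2.findContours(m,0,2)[0],key=cv2.contourArea);r=cv2.approxPolyDP(cn,3,True)[:,0]+[396,222];print(r.tolist())
for p,l in(((400.8,252.2),(.022,-.022)),((419.8,260.3),(.022,.022))):rep("scene",p,l,0)
```

```text
top (-0.059, -0.036) origin est [0.5624 0.1473] rel tool along x,y: -0.0074 -0.0045
top (-0.121, -0.036) origin est [0.5631 0.1514] rel tool along x,y: -0.006 -0.0006
top (-0.121, 0.036) origin est [0.5673 0.1504] rel tool along x,y: -0.002 -0.0024
[[410, 226], [402, 237], [401, 251], [419, 259], [428, 232]]
scene (0.022, -0.022) origin est [0.5641 0.1539] rel tool along x,y: -0.0044 0.0016
scene (0.022, 0.022) origin est [0.566  0.1528] rel tool along x,y: -0.0028 0.0001
```

Run:
```python
from h import *
from scipy.ndimage import gaussian_filter
def ball(f,roi):
    im=cv2.imread(f).astype(float);u0,v0,u1,v1=roi;c=im[v0:v1,u0:u1]
    d=c[:,:,0]-c[:,:,2]   # B-R : blue collar high, ball ~0
    d=cv2.resize(d,None,fx=8,fy=8,interpolation=cv2.INTER_CUBIC)
    hi=np.percentile(d,90);lo=np.percentile(d,5);m=(d<(hi+lo)/2).astype(np.uint8)
    n,l,S,ce=cv2.connectedComponentsWithStats(m);k=l[d.shape[0]//2,d.shape[1]//2]
    cn=max(cv2.findContours((l==k).astype(np.uint8),0,1)[0],key=cv2.contourArea);(e,ax,an)=cv2.fitEllipse(cn)
    return (np.array(e)+.5)/8-.5+[u0,v0],np.array(ax)/8
bt,at=ball("pics/top0.png",(199,169,214,184));bs,as_=ball("pics/scene0.png",(402,264,419,282))
print(bt,at,bs,as_,tri(bt,bs).round(4))
for z in(.076,.079,.082,.085):print(z,onz("top",bt,z).round(4)[:2],onz("scene",bs,z).round(4)[:2])
# base bolts, subpixel bright centroids in top
t=cv2.imread("pics/top0.png");g=cv2.cvtColor(t,cv2.COLOR_BGR2GRAY).astype(float)
pts=[]
for x,y in((100,386),(303,386),(95,540),(300,538)):
    u,v=180+x*.16,145+(y-300)*64/300;u,v=int(round(u)),int(round(v));c=g[v-3:v+4,u-3:u+4];c=np.clip(c-np.median(c)-5,0,None);Y,X=np.mgrid[-3:4,-3:4];pts.append((u+(c*X).sum()/c.sum(),v+(c*Y).sum()/c.sum()))
W=np.array([onz("top",p,.013)[:2] for p in pts]);print(W.round(4).tolist(),W.mean(0).round(4))
gs=cv2.cvtColor(cv2.imread("pics/s4.png"),cv2.COLOR_BGR2GRAY).astype(float);ps=[]
for x,y in((567,330),(466,466),(743,440),(642,580)):
    u,v=int(round(365+(x-400)/5)),int(round(200+y/5));c=gs[v-2:v+3,u-2:u+3];c=np.clip(c-np.median(c)-5,0,None);Y,X=np.mgrid[-2:3,-2:3];ps.append((u+(c*X).sum()/c.sum(),v+(c*Y).sum()/c.sum()))
W=np.array([onz("scene",p,.013)[:2] for p in ps]);print(W.round(4).tolist(),W.mean(0).round(4))
```

```text
[206.04413223 176.07025146] [10.2152071  10.67451763] [409.80106163 274.58801842] [12.41918373 14.93770409] [0.5684 0.1604 0.078 ]
0.076 [0.5687 0.1609] [0.567  0.1599]
0.079 [0.5683 0.1601] [0.5691 0.1606]
0.082 [0.5678 0.1594] [0.5713 0.1614]
0.085 [0.5674 0.1586] [0.5734 0.1622]
[[0.6166, 0.2095], [0.6175, 0.1132], [0.5201, 0.2082], [0.5212, 0.1118]] [0.5688 0.1607]
[[0.5172, 0.1065], [0.6177, 0.1124], [0.5192, 0.2073], [0.616, 0.2086]] [0.5675 0.1587]
```

Request:
apply_moves:
  deltas:
    - {"translation":[0.003,0.0075,0],"turn":[0.004,-0.001,0],"hand":0.03}
    - {"translation":[0,0,-0.015],"turn":[0,0,0],"hand":0.03}
    - {"translation":[0,0,-0.015],"turn":[0,0,0],"hand":0.03}
    - {"translation":[0,0,-0.008],"turn":[0,0,0],"hand":0.03}
    - {"translation":[0,0,0],"turn":[0,0,0],"hand":0.03}

```text
time: 15.5
ee_pos: [0.5722, 0.1603, 0.1225]
eef_rot: [-0.101, 0.995, -0.0, 0.002]
ft_force: [-1.1, -1.1, -7.5]
width: 0.0437
```

Request:
apply_moves:
  deltas:
    - {"translation":[0,0,0],"turn":[0,0,0],"hand":0.03}
    - {"translation":[0,0,0],"turn":[0,0,0],"hand":0.03}

```text
time: 15.7
ee_pos: [0.5722, 0.1602, 0.1225]
eef_rot: [-0.101, 0.995, -0.0, 0.001]
ft_force: [-0.7, -0.6, -6.9]
width: 0.0435
```

```bash
python3 st.py
```

```text
t 15.7 tcp [0.5722 0.1602 0.1225] yline 1.773 z [ 0.003  0.    -1.   ] F [-0.7  -0.61 -6.88] M [ 0.06 -0.11  0.04] w 0.0435 
q [-0.52  0.32  0.21  1.66 -0.07  1.17  1.48]
```

Request:
apply_moves:
  deltas:
    - {"translation":[-0.0003,0.0008,-0.008],"turn":[0,0,0],"hand":0.03}
    - {"translation":[0,0,-0.007],"turn":[0,0,0],"hand":0.03}
    - {"translation":[0,0,0],"turn":[0,0,0],"hand":0.03}
    - {"translation":[0,0,0],"turn":[0,0,0],"hand":0.03}

```text
time: 16.1
ee_pos: [0.5724, 0.1612, 0.1071]
eef_rot: [-0.101, 0.995, 0.0, 0.002]
ft_force: [0.4, -0.0, -6.8]
width: 0.0437
```

Request:
apply_moves:
  deltas:
    - {"translation":[0,0,-0.004],"turn":[0,0,0],"hand":0.03}
    - {"translation":[0,0,-0.002],"turn":[0,0,0],"hand":0.03}
    - {"translation":[0,0,0],"turn":[0,0,0],"hand":0.03}

```text
time: 16.4
ee_pos: [0.5726, 0.1613, 0.1009]
eef_rot: [-0.101, 0.995, 0.0, 0.003]
ft_force: [-0.8, -0.6, -7.4]
width: 0.0439
```

```bash
python3 st.py;  python3 - <<'E'
from h import *
from bench import camera
s=np.ascontiguousarray(camera("scene")[:,:,::-1]);cv2.imwrite("pics/s5.png",s)
a=s[225:300,360:460];cv2.imwrite("pics/crop8.png",cv2.convertScaleAbs(cv2.resize(a,(800,600),interpolation=cv2.INTER_CUBIC),alpha=1.5))
E
```

```text
t 16.4 tcp [0.5726 0.1613 0.1009] yline 1.773 z [ 5.e-03  9.e-04 -1.e+00] F [-0.83 -0.57 -7.39] M [ 0.07 -0.16 -0.04] w 0.0439 
q [-0.52  0.34  0.2   1.68 -0.07  1.12  1.48]
```

View pics/crop8.png

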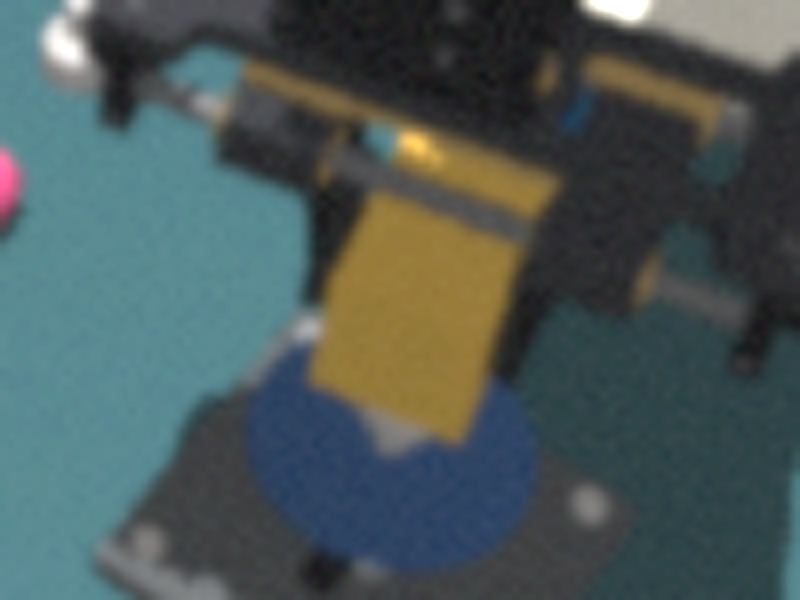

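Run:
```python
from h import *
a=.202;ex=np.array([np.cos(a),np.sin(a)]);ey=np.array([-ex[1],ex[0]])
im=cv2.imread("pics/s5.png");m=cv2.inRange(cv2.cvtColor(im,cv2.COLOR_BGR2HSV),(15,100,50),(35,255,255));m[:250]=0;m[:,:390]=0;m[:,430:]=0
# bottom edge: lowest yellow pixel per column
pts=[(u,np.nonzero(m[:,u])[0].max()+.5) for u in range(401,417) if m[:,u].any()]
k,b=np.polyfit(*np.array(pts).T,1);print("edge",k,b)
for p in((399.4-.5,273.1-.5),(417.9-.5,280.25-.5),):
    w=onz("scene",p,.0992)[:2];print(w.round(4))
p=np.array((408.15,k*408.15+b))
for z in(.0972,.0992,.1012):
    w=onz("scene",p,z)[:2];o=w-.022*ex;print(z,"origin",o.round(4),"rel tool",((o-[.5726,.1613])@ex).round(4),((o-[.5726,.1613])@ey).round(4))
```

```text
edge 0.41617647058823226 106.30441176470717
[0.5945 0.1443]
[0.5847 0.1856]
0.0972 origin [0.5665 0.1602] rel tool -0.0062 0.0001
0.0992 origin [0.568  0.1607] rel tool -0.0047 0.0004
0.1012 origin [0.5694 0.1612] rel tool -0.0032 0.0006
```

Request:
apply_moves:
  deltas:
    - {"translation":[0,0,-0.003],"turn":[0,0.002,0],"hand":0.03}
    - {"translation":[0,0,-0.002],"turn":[0,0,0],"hand":0.03}
    - {"translation":[0,0,0],"turn":[0,0,0],"hand":0.03}

```text
time: 16.75
ee_pos: [0.5728, 0.1613, 0.0958]
eef_rot: [-0.101, 0.995, 0.0, 0.002]
ft_force: [-0.2, -0.7, -6.8]
width: 0.0436
```

Request:
apply_moves:
  deltas:
    - {"translation":[0,0,-0.002],"turn":[0,0,0],"hand":0.03}
    - {"translation":[0,0,-0.002],"turn":[0,0,0],"hand":0.03}
    - {"translation":[0,0,0],"turn":[0,0,0],"hand":0.03}

```text
time: 17.05
ee_pos: [0.5728, 0.1614, 0.0914]
eef_rot: [-0.101, 0.995, 0.0, 0.002]
ft_force: [0.6, -0.0, -7.9]
width: 0.0434
```

Request:
apply_moves:
  deltas:
    - {"translation":[0,0,-0.002],"turn":[0,0,0],"hand":0.03}
    - {"translation":[0,0,0],"turn":[0,0,0],"hand":0.03}

```text
time: 17.25
ee_pos: [0.5728, 0.1613, 0.0892]
eef_rot: [-0.101, 0.995, 0.0, 0.002]
ft_force: [-0.1, -0.5, -7.5]
width: 0.0438
```

```bash
python3 st.py
```

```text
t 17.25 tcp [0.5728 0.1613 0.0892] yline 1.773 z [ 0.0033  0.0011 -1.    ] F [-0.1  -0.5  -7.53] M [ 0.03 -0.07 -0.02] w 0.0438 
q [-0.52  0.35  0.2   1.69 -0.08  1.1   1.48]
```

Request:
apply_moves:
  deltas:
    - {"translation":[0,0,-0.002],"turn":[0,0,0],"hand":0.03}
    - {"translation":[0,0,0],"turn":[0,0,0],"hand":0.03}

```text
time: 17.45
ee_pos: [0.5728, 0.1614, 0.0871]
eef_rot: [-0.101, 0.995, 0.0, 0.002]
ft_force: [0.3, 0.7, -6.7]
width: 0.0428
```

Request:
apply_moves:
  deltas:
    - {"translation":[0,0,-0.002],"turn":[0,0,0],"hand":0.03}
    - {"translation":[0,0,0],"turn":[0,0,0],"hand":0.03}

```text
time: 17.65
ee_pos: [0.5728, 0.1614, 0.0849]
eef_rot: [-0.101, 0.995, 0.0, 0.002]
ft_force: [0.1, 0.2, -7.4]
width: 0.0433
```

```bash
python3 st.py
```

```text
t 17.65 tcp [0.5728 0.1614 0.0849] yline 1.773 z [ 0.0034  0.0011 -1.    ] F [ 0.06  0.17 -7.4 ] M [ 0.01 -0.13  0.02] w 0.0433 
q [-0.52  0.35  0.2   1.7  -0.08  1.1   1.48]
```

Request:
apply_moves:
  deltas:
    - {"translation":[0,0,-0.002],"turn":[0,0,0],"hand":0.03}
    - {"translation":[0,0,0],"turn":[0,0,0],"hand":0.03}

```text
time: 17.85
ee_pos: [0.5728, 0.1614, 0.0828]
eef_rot: [-0.101, 0.995, 0.0, 0.002]
ft_force: [0.3, 0.6, -6.5]
width: 0.0436
```

Request:
apply_moves:
  deltas:
    - {"translation":[0,0,-0.0015],"turn":[0,0,0],"hand":0.03}
    - {"translation":[0,0,0],"turn":[0,0,0],"hand":0.03}

```text
time: 18.05
ee_pos: [0.5729, 0.1614, 0.0811]
eef_rot: [-0.101, 0.995, 0.0, 0.002]
ft_force: [-0.5, 0.7, -6.6]
width: 0.0433
```

```bash
python3 st.py
```

```text
t 18.05 tcp [0.5729 0.1614 0.0811] yline 1.773 z [ 0.0034  0.0011 -1.    ] F [-0.48  0.74 -6.64] M [ 0.07 -0.14 -0.  ] w 0.0433 
q [-0.52  0.36  0.2   1.7  -0.08  1.09  1.48]
```

Request:
apply_moves:
  deltas:
    - {"translation":[0,0,-0.002],"turn":[0,0,0],"hand":0.03}
    - {"translation":[0,0,0],"turn":[0,0,0],"hand":0.03}

```text
time: 18.25
ee_pos: [0.5729, 0.1614, 0.079]
eef_rot: [-0.101, 0.995, 0.0, 0.002]
ft_force: [-0.7, -0.2, -8.0]
width: 0.0439
```

Request:
apply_moves:
  deltas:
    - {"translation":[0,0,-0.002],"turn":[0,0,0],"hand":0.03}
    - {"translation":[0,0,0],"turn":[0,0,0],"hand":0.03}

```text
time: 18.45
ee_pos: [0.5729, 0.1614, 0.0768]
eef_rot: [-0.101, 0.995, 0.0, 0.002]
ft_force: [-0.7, 0.2, -7.3]
width: 0.0436
```

```bash
python3 st.py
```

```text
t 18.45 tcp [0.5729 0.1614 0.0768] yline 1.7731 z [ 0.0035  0.0011 -1.    ] F [-0.74  0.2  -7.35] M [ 0.03 -0.13 -0.03] w 0.0436 
q [-0.52  0.36  0.2   1.7  -0.08  1.08  1.48]
```

Request:
apply_moves:
  deltas:
    - {"translation":[0,0,-0.003],"turn":[0,0,0],"hand":0.03}
    - {"translation":[0,0,0],"turn":[0,0,0],"hand":0.03}

```text
time: 18.65
ee_pos: [0.5729, 0.1614, 0.0735]
eef_rot: [-0.101, 0.995, 0.0, 0.002]
ft_force: [-0.8, -0.1, -7.2]
width: 0.044
```

Request:
apply_moves:
  deltas:
    - {"translation":[0,0,-0.003],"turn":[0,0,0],"hand":0.03}
    - {"translation":[0,0,0],"turn":[0,0,0],"hand":0.03}

```text
time: 18.85
ee_pos: [0.5728, 0.1614, 0.0702]
eef_rot: [-0.101, 0.995, 0.0, 0.002]
ft_force: [-0.7, -0.4, -7.5]
width: 0.0432
```

Request:
apply_moves:
  deltas:
    - {"translation":[0,0,-0.0015],"turn":[0,0,0],"hand":0.03}
    - {"translation":[0,0,0],"turn":[0,0,0],"hand":0.03}

```text
time: 19.05
ee_pos: [0.5728, 0.1614, 0.0685]
eef_rot: [-0.101, 0.995, 0.0, 0.002]
ft_force: [-0.4, -0.2, -7.1]
width: 0.0435
```

Request:
apply_moves:
  deltas:
    - {"translation":[0,0,-0.002],"turn":[0,0,0],"hand":0.03}
    - {"translation":[0,0,0],"turn":[0,0,0],"hand":0.03}

```text
time: 19.25
ee_pos: [0.5728, 0.1614, 0.0664]
eef_rot: [-0.101, 0.995, 0.0, 0.002]
ft_force: [-0.1, 0.5, -7.7]
width: 0.0435
```

Request:
apply_moves:
  deltas:
    - {"translation":[0,0,-0.0015],"turn":[0,0,0],"hand":0.03}
    - {"translation":[0,0,0],"turn":[0,0,0],"hand":0.03}

```text
time: 19.45
ee_pos: [0.5729, 0.1614, 0.0648]
eef_rot: [-0.101, 0.995, 0.0, 0.002]
ft_force: [0.4, -0.6, -6.4]
width: 0.0438
```

Request:
apply_moves:
  deltas:
    - {"translation":[0,0,-0.001],"turn":[0,0,0],"hand":0.03}
    - {"translation":[0,0,0],"turn":[0,0,0],"hand":0.03}

```text
time: 19.65
ee_pos: [0.5729, 0.1614, 0.0638]
eef_rot: [-0.101, 0.995, 0.0, 0.002]
ft_force: [-0.4, -0.2, -6.9]
width: 0.0436
```

Request:
apply_moves:
  deltas:
    - {"translation":[0,0,-0.0012],"turn":[0,0,0],"hand":0.03}
    - {"translation":[0,0,0],"turn":[0,0,0],"hand":0.03}

```text
time: 19.85
ee_pos: [0.5729, 0.1615, 0.0625]
eef_rot: [-0.101, 0.995, 0.0, 0.002]
ft_force: [0.7, -1.0, -7.8]
width: 0.0441
```

Request:
apply_moves:
  deltas:
    - {"translation":[0,0,-0.0012],"turn":[0,0,0],"hand":0.03}
    - {"translation":[0,0,0],"turn":[0,0,0],"hand":0.03}

```text
time: 20.05
ee_pos: [0.5729, 0.1614, 0.0612]
eef_rot: [-0.101, 0.995, 0.0, 0.002]
ft_force: [-0.1, 0.2, -6.7]
width: 0.0433
```

Request:
apply_moves:
  deltas:
    - {"translation":[0,0,-0.001],"turn":[0,0,0],"hand":0.03}
    - {"translation":[0,0,0],"turn":[0,0,0],"hand":0.03}

```text
time: 20.25
ee_pos: [0.5731, 0.1615, 0.0602]
eef_rot: [-0.101, 0.995, 0.0, 0.002]
ft_force: [-0.2, 0.5, -7.0]
width: 0.0437
```

Request:
apply_moves:
  deltas:
    - {"translation":[0,0,-0.001],"turn":[0,0,0],"hand":0.03}
    - {"translation":[0,0,0],"turn":[0,0,0],"hand":0.03}

```text
time: 20.45
ee_pos: [0.5732, 0.1615, 0.0597]
eef_rot: [-0.101, 0.995, 0.0, 0.002]
ft_force: [-2.2, -0.1, -3.7]
width: 0.0436
```

Request:
apply_moves:
  deltas:
    - {"translation":[0,0,-0.001],"turn":[0,0,0],"hand":0.03}
    - {"translation":[0,0,0],"turn":[0,0,0],"hand":0.03}

```text
time: 20.65
ee_pos: [0.5733, 0.1615, 0.0594]
eef_rot: [-0.101, 0.995, 0.001, 0.002]
ft_force: [-3.2, -0.9, -1.7]
width: 0.0437
```

Request:
apply_moves:
  deltas:
    - {"translation":[0,0,-0.001],"turn":[0,0,0],"hand":0.03}
    - {"translation":[0,0,0],"turn":[0,0,0],"hand":0.03}

```text
time: 20.85
ee_pos: [0.5733, 0.1615, 0.059]
eef_rot: [-0.101, 0.995, 0.001, 0.002]
ft_force: [-4.1, -0.4, 1.0]
width: 0.0436
```

```bash
python3 st.py
```

```text
t 20.85 tcp [0.5733 0.1615 0.059 ] yline 1.773 z [ 0.0044  0.0018 -1.    ] F [-4.12 -0.36  1.04] M [-0.31  0.92  0.03] w 0.0436 
q [-0.51  0.38  0.2   1.72 -0.08  1.04  1.49]
```

Request:
apply_moves:
  deltas:
    - {"translation":[0,0,0],"turn":[0,0,0],"hand":0.046}
    - {"translation":[0,0,0],"turn":[0,0,0],"hand":0.048}
    - {"translation":[0,0,0],"turn":[0,0,0],"hand":0.06}
    - {"translation":[0,0,0],"turn":[0,0,0],"hand":0.08}
    - {"translation":[0,0,0],"turn":[0,0,0],"hand":0.08}
  newtons: 20

```text
time: 21.35
ee_pos: [0.5757, 0.1624, 0.0604]
eef_rot: [-0.101, 0.995, 0.001, 0.005]
ft_force: [0.1, -0.0, -0.6]
width: 0.0646
```

Request:
apply_moves:
  deltas:
    - {"translation":[0,0,0],"turn":[0,0,0],"hand":0.085}
    - {"translation":[0,0,0],"turn":[0,0,0],"hand":0.085}

```text
time: 21.55
ee_pos: [0.5758, 0.1624, 0.0605]
eef_rot: [-0.101, 0.995, 0.001, 0.005]
ft_force: [0.3, -0.2, 0.1]
width: 0.0794
```

```bash
python3 st.py
```

```text
t 21.55 tcp [0.5758 0.1624 0.0605] yline 1.773 z [ 0.0098  0.0038 -0.9999] F [ 0.31 -0.19  0.1 ] M [ 0.06  0.01 -0.04] w 0.0794 
q [-0.51  0.38  0.2   1.72 -0.09  1.04  1.49]
```

Request:
apply_moves:
  deltas:
    - {"translation":[0,0,0.01],"turn":[0.002,-0.004,0],"hand":0.085}
    - {"translation":[0,0,0.025],"turn":[0,0,0],"hand":0.085}
    - {"translation":[0,0,0.035],"turn":[0,0,0],"hand":0.085}
    - {"translation":[0,0,0.04],"turn":[0,0,0],"hand":0.085}
    - {"translation":[0,0,0.04],"turn":[0,0,0],"hand":0.085}

```text
time: 22.05
ee_pos: [0.5715, 0.1607, 0.2118]
eef_rot: [-0.101, 0.995, 0.001, 0.003]
ft_force: [1.2, 0.9, -0.1]
width: 0.0849
```

Request:
apply_moves:
  deltas:
    - {"translation":[-0.01,0,0.02],"turn":[0,0,0],"hand":0.085}
    - {"translation":[-0.02,0,0],"turn":[0,0,0],"hand":0.085}
    - {"translation":[-0.02,0,0],"turn":[0,0,0],"hand":0.085}
    - {"translation":[-0.015,0,0],"turn":[0,0,0],"hand":0.06}
    - {"translation":[0,0,0],"turn":[0,0,0],"hand":0.06}

```text
time: 22.55
ee_pos: [0.5077, 0.1609, 0.2447]
eef_rot: [-0.1, 0.995, 0.003, 0.011]
ft_force: [0.2, -0.8, -0.3]
width: 0.0756
```

```bash
python3 st.py
python3 - <<'E'
from h import *
from bench import camera
t=np.ascontiguousarray(camera("top")[:,:,::-1]);s=np.ascontiguousarray(camera("scene")[:,:,::-1]);cv2.imwrite("pics/t6.png",t);cv2.imwrite("pics/s6.png",s)
R=((170,130,60),(8,255,255));Y=((15,100,50),(35,255,255))
for c,(lo,hi) in dict(red=R,yel=Y).items(): print(c,blobs(t,lo,hi,(160,140,255,260)),blobs(s,lo,hi,(360,190,460,330)))
hg=np.array([.5292,.1524,.110])
for th in(1.8,1.9,2.0,2.1):
    k=hg+.088*np.array([np.cos(th)*.98,np.cos(th)*.2,np.sin(th)]);print(th,k.round(4),proj("top",k).round(1),proj("scene",k).round(1))
a=s[190:300,360:460];b=t[140:250,165:265];cv2.imwrite("pics/crop9.png",cv2.convertScaleAbs(cv2.resize(np.hstack([b,a]),(800,440),interpolation=cv2.INTER_CUBIC),alpha=1.6))
E
```

```text
t 22.55 tcp [0.5077 0.1609 0.2447] yline 1.7713 z [ 0.0205  0.0087 -0.9998] F [ 0.24 -0.8  -0.26] M [ 0.04 -0.02  0.03] w 0.0756 
q [-0.57  0.08  0.19  1.67 -0.02  1.37  1.39]
red [] [(np.int32(52), [428.4, 220.6], [425, 217, 8, 8])]
yel [(np.int32(8), [204.5, 213.5], [203, 213, 4, 2])] [(np.int32(692), [411.2, 270.3], [398, 249, 28, 41])]
1.8 [0.5096 0.1484 0.1957] [198.2 192.5] [427.3 222.6]
1.9 [0.5013 0.1467 0.1933] [199.  195.8] [428.2 220.9]
2.0 [0.4933 0.1451 0.19  ] [199.9 199.1] [429.1 219.5]
2.1 [0.4857 0.1435 0.186 ] [200.8 202.3] [429.8 218.5]
```

View pics/crop9.png

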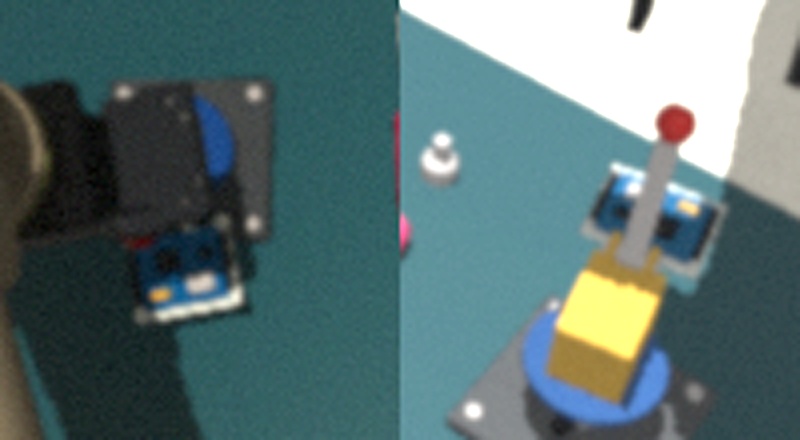

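Request:
apply_moves:
  deltas:
    - {"translation":[-0.007,-0.012,-0.01],"turn":[-0.008,0.018,0],"hand":0.06}
    - {"translation":[0,0,-0.02],"turn":[0,0,0],"hand":0.06}
    - {"translation":[0,0,-0.015],"turn":[0,0,0],"hand":0.06}
    - {"translation":[0,0,0],"turn":[0,0,0],"hand":0.06}
    - {"translation":[0,0,0],"turn":[0,0,0],"hand":0.06}

```text
time: 23.15
ee_pos: [0.5026, 0.1437, 0.1955]
eef_rot: [-0.098, 0.995, -0.002, -0.001]
ft_force: [-0.2, -0.1, 1.0]
width: 0.06
```

```bash
python3 st.py
```

```text
t 23.15 tcp [0.5026 0.1437 0.1955] yline 1.767 z [-0.0026 -0.0038 -1.    ] F [-0.17 -0.07  0.98] M [ 0.09  0.03 -0.01] w 0.06 
q [-0.55  0.11  0.2   1.75 -0.02  1.29  1.42]
```

Request:
apply_moves:
  deltas:
    - {"translation":[-0.003,0.0027,-0.006],"turn":[0.003,-0.002,0.005],"hand":0.06}
    - {"translation":[0,0,-0.015],"turn":[0,0,0],"hand":0.06}
    - {"translation":[0,0,-0.011],"turn":[0,0,0],"hand":0.06}
    - {"translation":[0,0,0],"turn":[0,0,0],"hand":0.06}

```text
time: 23.55
ee_pos: [0.5002, 0.1464, 0.1632]
eef_rot: [-0.101, 0.995, -0.0, 0.001]
ft_force: [-0.4, 0.5, 0.1]
width: 0.0602
```

```bash
python3 st.py
```

```text
t 23.55 tcp [0.5002 0.1464 0.1632] yline 1.7722 z [ 0.0011  0.     -1.    ] F [-0.35  0.54  0.06] M [ 0.04 -0.03 -0.03] w 0.0602 
q [-0.55  0.12  0.2   1.8  -0.03  1.22  1.42]
```

Request:
apply_moves:
  deltas:
    - {"translation":[0,0,-0.004],"turn":[0,0,0],"hand":0.06}
    - {"translation":[0,0,0],"turn":[0,0,0],"hand":0.0}
    - {"translation":[0,0,0],"turn":[0,0,0],"hand":0.0}
    - {"translation":[0,0,0],"turn":[0,0,0],"hand":0.0}
    - {"translation":[0,0,0],"turn":[0,0,0],"hand":0.0}
  newtons: 20

```text
time: 24.05
ee_pos: [0.501, 0.1469, 0.1607]
eef_rot: [-0.101, 0.995, 0.0, 0.002]
ft_force: [0.6, 0.1, -0.8]
width: 0.0358
```

Request:
apply_moves:
  deltas:
    - {"translation":[0,0,0],"turn":[0,0,0],"hand":0.0}
    - {"translation":[0,0,0],"turn":[0,0,0],"hand":0.0}
    - {"translation":[0,0,0],"turn":[0,0,0],"hand":0.0}

```text
time: 24.35
ee_pos: [0.5012, 0.1471, 0.1611]
eef_rot: [-0.101, 0.995, 0.001, 0.002]
ft_force: [-0.1, 0.6, -0.9]
width: 0.0225
```

```bash
python3 st.py
```

```text
t 24.35 tcp [0.5012 0.1471 0.1611] yline 1.7727 z [ 0.0036  0.0014 -1.    ] F [-0.09  0.61 -0.91] M [0.09 0.1  0.06] w 0.0225 
q [-0.55  0.13  0.2   1.8  -0.03  1.21  1.42]
```

Request:
apply_moves:
  deltas:
    - {"translation":[0.0166,0.0034,0.0015],"turn":[0,0,0],"hand":0.0}
    - {"translation":[0.0174,0.0036,-0.0005],"turn":[0,0,0],"hand":0.0}
    - {"translation":[0,0,0],"turn":[0,0,0],"hand":0.0}

```text
time: 24.65
ee_pos: [0.5363, 0.1546, 0.165]
eef_rot: [-0.101, 0.995, 0.001, 0.003]
ft_force: [0.2, -0.5, 2.2]
width: 0.0231
```

```bash
cat >> st.py <<'E'
p=s["ee_pos"]-[.5292,.1524,.076];rr=p[0]*.98+p[1]*.2;print("r",round(rr,4),"z",round(p[2],4),"lat",round(-p[0]*.2+p[1]*.98,4),"R",round(np.hypot(rr,p[2]),4),"th",round(np.arctan2(p[2],rr),3))
E
python3 st.py
```

```text
t 24.65 tcp [0.5363 0.1546 0.165 ] yline 1.773 z [ 0.0051  0.0029 -1.    ] F [ 0.17 -0.52  2.16] M [-0.05  0.01  0.03] w 0.0231 
q [-0.54  0.2   0.21  1.71 -0.04  1.23  1.45]
r 0.0074 z 0.089 lat 0.0007 R 0.0893 th 1.488
```

Request:
apply_moves:
  deltas:
    - {"translation":[0.0161,0.0033,-0.0032],"turn":[0,0,0],"hand":0.0}
    - {"translation":[0.0163,0.0033,-0.0065],"turn":[0,0,0],"hand":0.0}
    - {"translation":[0,0,0],"turn":[0,0,0],"hand":0.0}

```text
time: 24.95
ee_pos: [0.5706, 0.1613, 0.1569]
eef_rot: [-0.101, 0.995, 0.001, 0.004]
ft_force: [0.8, 0.9, -0.3]
width: 0.0222
```

```bash
python3 st.py
```

```text
t 24.95 tcp [0.5706 0.1613 0.1569] yline 1.7727 z [ 0.0072  0.0036 -1.    ] F [ 0.83  0.91 -0.34] M [ 0.01 -0.06 -0.06] w 0.0222 
q [-0.53  0.28  0.21  1.63 -0.06  1.23  1.47]
r 0.0423 z 0.0809 lat 0.0004 R 0.0913 th 1.089
```

Request:
apply_moves:
  deltas:
    - {"translation":[0.0118,0.0024,-0.0118],"turn":[-0.002,0.003,0],"hand":0.0}
    - {"translation":[0.0118,0.0024,-0.0123],"turn":[-0.001,0.003,0],"hand":0.0}
    - {"translation":[0,0,0],"turn":[0,0,0],"hand":0.0}

```text
time: 25.25
ee_pos: [0.5976, 0.1666, 0.1364]
eef_rot: [-0.1, 0.995, 0.001, 0.005]
ft_force: [-0.1, -0.5, -0.4]
width: 0.0229
```

```bash
python3 st.py
```

```text
t 25.25 tcp [0.5976 0.1666 0.1364] yline 1.7721 z [ 0.0098  0.0032 -0.9999] F [-0.05 -0.48 -0.4 ] M [-0.07 -0.04  0.04] w 0.0229 
q [-0.52  0.35  0.21  1.58 -0.08  1.2   1.48]
r 0.0698 z 0.0604 lat 0.0003 R 0.0923 th 0.713
```

Request:
apply_moves:
  deltas:
    - {"translation":[0.0085,0.0017,-0.0134],"turn":[-0.002,0.004,0],"hand":0.0}
    - {"translation":[0.007,0.0014,-0.014],"turn":[-0.001,0.004,0],"hand":0.0}
    - {"translation":[0,0,0],"turn":[0,0,0],"hand":0.0}

```text
time: 25.55
ee_pos: [0.6143, 0.1698, 0.1105]
eef_rot: [-0.1, 0.995, 0.0, 0.003]
ft_force: [0.2, 0.3, 0.7]
width: 0.0225
```

```bash
python3 st.py
```

```text
t 25.55 tcp [0.6143 0.1698 0.1105] yline 1.7717 z [ 0.0058  0.0015 -1.    ] F [0.17 0.34 0.66] M [ 0.02 -0.21  0.03] w 0.0225 
q [-0.51  0.42  0.21  1.56 -0.09  1.17  1.5 ]
r 0.0869 z 0.0345 lat 0.0001 R 0.0935 th 0.378
```

Request:
apply_moves:
  deltas:
    - {"translation":[0.003,0.0006,-0.011],"turn":[-0.001,0.003,0],"hand":0.0}
    - {"translation":[0.001,0.0002,-0.006],"turn":[0,0,0],"hand":0.0}
    - {"translation":[0,0,0],"turn":[0,0,0],"hand":0.0}

```text
time: 25.85
ee_pos: [0.6195, 0.1709, 0.0939]
eef_rot: [-0.1, 0.995, 0.0, 0.003]
ft_force: [3.0, 0.6, 1.8]
width: 0.0223
```

```bash
python3 st.py
```

```text
t 25.85 tcp [0.6195 0.1709 0.0939] yline 1.7715 z [ 0.0061  0.0015 -1.    ] F [2.98 0.56 1.77] M [ 0.14 -0.69 -0.02] w 0.0223 
q [-0.5   0.44  0.21  1.56 -0.1   1.15  1.5 ]
r 0.0922 z 0.0179 lat 0.0001 R 0.0939 th 0.192
```

Request:
apply_moves:
  deltas:
    - {"translation":[0.0005,0,-0.005],"turn":[0,0.003,0],"hand":0.0}
    - {"translation":[0,0,0],"turn":[0,0,0],"hand":0.0}

```text
time: 26.05
ee_pos: [0.6203, 0.171, 0.0891]
eef_rot: [-0.1, 0.995, 0.001, 0.002]
ft_force: [3.1, -0.4, 0.7]
width: 0.0224
```

Request:
apply_moves:
  deltas:
    - {"translation":[0,0,-0.004],"turn":[0,0,0],"hand":0.0}
    - {"translation":[0,0,0],"turn":[0,0,0],"hand":0.0}

```text
time: 26.25
ee_pos: [0.6205, 0.1711, 0.085]
eef_rot: [-0.1, 0.995, 0.001, 0.002]
ft_force: [3.3, -0.3, 1.4]
width: 0.0224
```

```bash
python3 st.py
```

```text
t 26.25 tcp [0.6205 0.1711 0.085 ] yline 1.7715 z [ 0.0047  0.0022 -1.    ] F [ 3.25 -0.32  1.37] M [-0.02 -0.54  0.01] w 0.0224 
q [-0.5   0.45  0.21  1.56 -0.1   1.13  1.5 ]
r 0.0932 z 0.009 lat 0.0001 R 0.0937 th 0.097
```

Request:
apply_moves:
  deltas:
    - {"translation":[0,0,-0.004],"turn":[0,0,0],"hand":0.0}
    - {"translation":[0,0,0],"turn":[0,0,0],"hand":0.0}

```text
time: 26.45
ee_pos: [0.6207, 0.1712, 0.0809]
eef_rot: [-0.1, 0.995, 0.001, 0.003]
ft_force: [3.3, -0.3, 0.2]
width: 0.0224
```

Request:
apply_moves:
  deltas:
    - {"translation":[-0.0005,0,-0.003],"turn":[0,0,0],"hand":0.0}
    - {"translation":[0,0,0],"turn":[0,0,0],"hand":0.0}

```text
time: 26.65
ee_pos: [0.6202, 0.1712, 0.0776]
eef_rot: [-0.1, 0.995, 0.001, 0.003]
ft_force: [3.6, 0.7, 0.6]
width: 0.0225
```

Request:
apply_moves:
  deltas:
    - {"translation":[-0.0005,0,-0.002],"turn":[0,0,0],"hand":0.0}
    - {"translation":[0,0,0],"turn":[0,0,0],"hand":0.0}

```text
time: 26.85
ee_pos: [0.6197, 0.1711, 0.0754]
eef_rot: [-0.1, 0.995, 0.001, 0.003]
ft_force: [2.9, 0.4, 0.5]
width: 0.0222
```

```bash
python3 st.py
```

```text
t 26.85 tcp [0.6197 0.1711 0.0754] yline 1.7715 z [ 0.0055  0.0024 -1.    ] F [2.86 0.44 0.47] M [ 0.09 -0.64  0.01] w 0.0222 
q [-0.5   0.46  0.21  1.57 -0.1   1.11  1.5 ]
r 0.0924 z -0.0006 lat 0.0003 R 0.0924 th -0.006
```

Request:
apply_moves:
  deltas:
    - {"translation":[-0.0005,0,-0.002],"turn":[0,0,0],"hand":0.0}
    - {"translation":[0,0,0],"turn":[0,0,0],"hand":0.0}

```text
time: 27.05
ee_pos: [0.6193, 0.1711, 0.0734]
eef_rot: [-0.1, 0.995, 0.001, 0.003]
ft_force: [4.0, 0.7, 1.3]
width: 0.0224
```

Request:
apply_moves:
  deltas:
    - {"translation":[-0.0005,0,-0.002],"turn":[0,0,0],"hand":0.0}
    - {"translation":[0,0,0],"turn":[0,0,0],"hand":0.0}

```text
time: 27.25
ee_pos: [0.6198, 0.1713, 0.0722]
eef_rot: [-0.1, 0.995, 0.001, 0.004]
ft_force: [3.0, 0.4, 3.4]
width: 0.0223
```

```bash
python3 st.py
```

```text
t 27.25 tcp [0.6198 0.1713 0.0722] yline 1.7714 z [ 0.0082  0.0031 -1.    ] F [2.95 0.42 3.43] M [ 0.02 -0.51 -0.03] w 0.0223 
q [-0.5   0.46  0.21  1.58 -0.1   1.1   1.5 ]
r 0.0926 z -0.0038 lat 0.0004 R 0.0926 th -0.041
```

Request:
apply_moves:
  deltas:
    - {"translation":[-0.0005,0,-0.002],"turn":[0,0.002,0],"hand":0.0}
    - {"translation":[0,0,0],"turn":[0,0,0],"hand":0.0}

```text
time: 27.45
ee_pos: [0.6201, 0.1714, 0.0717]
eef_rot: [-0.1, 0.995, 0.002, 0.004]
ft_force: [1.0, -0.7, 6.5]
width: 0.0224
```

Request:
apply_moves:
  deltas:
    - {"translation":[0,0,-0.002],"turn":[0,0,0],"hand":0.0}
    - {"translation":[0,0,-0.001],"turn":[0,0,0],"hand":0.0}

```text
time: 27.65
ee_pos: [0.6207, 0.1716, 0.0706]
eef_rot: [-0.1, 0.995, 0.002, 0.005]
ft_force: [0.2, -0.0, 9.7]
width: 0.0225
```

```bash
python3 st.py
```

```text
t 27.65 tcp [0.6207 0.1716 0.0706] yline 1.771 z [ 0.0095  0.0047 -0.9999] F [ 0.21 -0.04  9.71] M [-0.08 -0.    0.01] w 0.0225 
q [-0.5   0.46  0.21  1.58 -0.1   1.1   1.51]
r 0.0935 z -0.0054 lat 0.0005 R 0.0936 th -0.058
```

Request:
apply_moves:
  deltas:
    - {"translation":[0,0,0],"turn":[0,0,0],"hand":0.06}
    - {"translation":[0,0,0],"turn":[0,0,0],"hand":0.06}
    - {"translation":[0,0,0],"turn":[0,0,0],"hand":0.06}
    - {"translation":[0,0,0],"turn":[0,0,0],"hand":0.06}
    - {"translation":[0,0,0.005],"turn":[0,0,0],"hand":0.06}

```text
time: 28.15
ee_pos: [0.6161, 0.1709, 0.0725]
eef_rot: [-0.1, 0.995, 0.001, -0.0]
ft_force: [-0.5, 0.0, -0.5]
width: 0.0543
```

Request:
apply_moves:
  deltas:
    - {"translation":[0,0,0.015],"turn":[0,0,0],"hand":0.06}
    - {"translation":[0,0,0.03],"turn":[0,0,0],"hand":0.06}
    - {"translation":[0,0,0.04],"turn":[0,0,0],"hand":0.06}
    - {"translation":[0,0.04,0.04],"turn":[0,0,0],"hand":0.06}
    - {"translation":[0,0.04,0],"turn":[0,0,0],"hand":0.06}

```text
time: 28.65
ee_pos: [0.6166, 0.2399, 0.2028]
eef_rot: [-0.095, 0.996, 0.0, 0.001]
ft_force: [0.4, 0.9, 0.3]
width: 0.06
```

Request:
apply_moves:
  deltas:
    - {"translation":[0,0.045,0],"turn":[0,0,0],"hand":0.06}
    - {"translation":[0,0.045,0],"turn":[0,0,0],"hand":0.06}
    - {"translation":[0,0.03,0],"turn":[0,0,0],"hand":0.06}
    - {"translation":[0,0.01,0],"turn":[0,0,0],"hand":0.06}

```text
time: 29.05
ee_pos: [0.6157, 0.379, 0.211]
eef_rot: [-0.096, 0.995, 0.003, 0.004]
ft_force: [-0.4, -0.0, -0.6]
width: 0.0602
```

```bash
python3 st.py
python3 - <<'E'
from h import *
from bench import camera
t=np.ascontiguousarray(camera("top")[:,:,::-1]);s=np.ascontiguousarray(camera("scene")[:,:,::-1]);cv2.imwrite("pics/t7.png",t);cv2.imwrite("pics/s7.png",s)
R=((170,130,60),(8,255,255))
rt=blobs(t,*R,(160,130,255,260));rs=blobs(s,*R,(360,190,460,330));print(rt,rs)
if rt and rs:
    k=tri(rt[0][1],rs[0][1]);print("knob",k.round(4))
for th in(0,.05,.1,.2):
    a=.202;o=np.array([.570,.1607,.0573]);ex=np.array([np.cos(a),np.sin(a),0]);k=o+ex*(-.04+.088*np.cos(th))+[0,0,.053+.088*np.sin(th)];print(th,k.round(4),proj("top",k).round(1),proj("scene",k).round(1))
a=s[215:305,365:465];b=t[130:220,165:265];cv2.imwrite("pics/crop10.png",cv2.convertScaleAbs(cv2.resize(np.hstack([b,a]),(800,360),interpolation=cv2.INTER_CUBIC),alpha=1.6))
E
```

```text
t 29.05 tcp [0.6157 0.379  0.211 ] yline 1.763 z [ 0.0069  0.006  -1.    ] F [-0.38 -0.03 -0.55] M [0.04 0.08 0.03] w 0.0602 
q [-0.72  0.54  0.16  1.16 -0.09  1.44  1.2 ]
r 0.13 z 0.135 lat 0.2048 R 0.1874 th 0.804
[(np.int32(55), [200.2, 157.3], [196, 154, 9, 8])] [(np.int32(88), [404.7, 281.2], [400, 276, 11, 11])]
knob [0.6149 0.1694 0.1124]
0 [0.617  0.1703 0.1103] [200.1 156.7] [404.3 282.6]
0.05 [0.6169 0.1703 0.1147] [199.6 156.4] [404.6 281.4]
0.1 [0.6166 0.1702 0.1191] [199.2 156.2] [405.  280.1]
0.2 [0.6153 0.17   0.1278] [198.5 156.1] [405.8 277.3]
```

View pics/crop10.png

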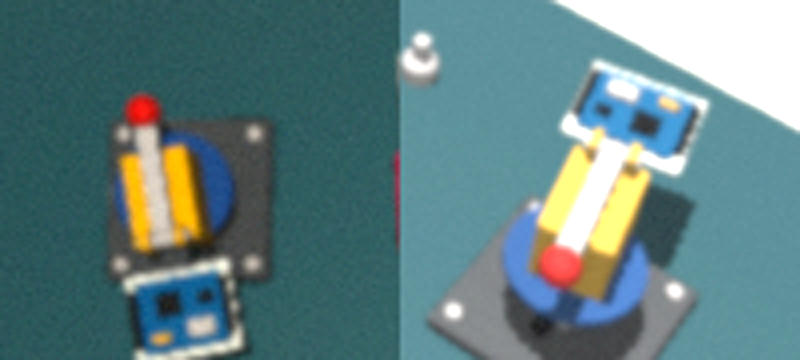

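```bash
python3 -c "
from bench import order
print(order.close_job())"
```

```text
the job is handed in; nothing more can be done
None
```

I finished the task and handed it in at about 29 s of simulated time. No verdict was reported. My checks say the holder is locked on the ball, but the final handle angle is only an estimate.

**What was done**
- I raised the handle to about 1.95 rad while the holder stood in its rest, and a picture confirmed it.
- I lifted the holder and lowered it over the ball in 1–4 mm steps. There was no side force until it touched the collar, with its underside about 57 mm above the table. The stand then carried about 8 N, and I let go of the block.
- I swung the knob down to its stop with up to about 10 N, opened the gripper and moved clear.

**Last checks**
- **Seating:** in the last picture the block sits on the collar with the handle flat along its top.
- **Robot clear:** the gripper is well away and touching nothing, and the force reads about 0.
- **Handle angle:** the knob's position gives about 0.02 rad, uncertain by about 0.03, against the 0.08 limit. I did not press the knob a second time.

**What failed or disagreed**
- **Missed grasp:** the first close on the knob caught nothing. The fingertips were about 30 mm higher than the reported tool pose implied, so I corrected for that in all later grasps.
- **Holder lifted in the rest:** while I was raising the handle, near upright, I briefly pulled up with about 8 N, roughly the holder's weight. It probably lifted a couple of millimetres, then settled back.
- **Offset on the stand:** during the closing swing the handle's arc came out about 4 mm ahead of my estimated hinge position. That is more than the socket's 1.2 mm play, so I put it down to measurement error and the knob creeping in the fingers.

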